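# Set the gate stop, free the sagging bolt and hold the bay gate open

### The job

First take the steel stop pin out of its white parking block and stand it fully home in the bore of the small grey block in front of the sample bay's gate, and let go of it. Then, with the gate still shut, draw the sagging bolt back until its head is clear of the keeper; its head hangs behind the keeper's bent lip, so it has to be held lifted while it is pulled. Finally swing the gate open towards the robot until it meets the stop pin and finish while holding it there, because it closes by itself if let go; leave the well plate, the tip box and the bottle where they are.

Things in the scene. Friction and masses are not known exactly. Their poses are not given: they have to be found in the camera images.
- pin_center (a point): centre (half-way up) of the loose steel stop pin: plain, round, 16 mm diameter, 110 mm long, 0.12 kg, upright; z is its axis. It starts standing 20 mm deep in an easy 20 mm hole in a white parking block (70 x 70 x 32 mm, fixed): its centre 67 mm above the bench, 90 mm of it showing above the block.
- bore (a point): centre of the mouth of the bore for the pin, in the top of a grey block (60 x 60 x 35 mm) fixed in front of the gate on the robot's side. The mouth is 35 mm above the bench; the bore is 19 mm in diameter, chamfered at the mouth, 28 mm deep. With the pin fully home the pin's centre is 62 mm above the bench and its top 117 mm.
- bay: fixed sample bay with gate, keeper and bore; origin on the bench under the closed gate. +x into the bay, away from the robot; y along the closed gate to its hinge. Hinge axis at y +200 mm, gate's free end at y -115, keeper post at y -120 to -170, bore at (-75, +100). Gate 20 mm thick, from 50 to 125 mm above the bench: it swings over the grey block but not past the pin. Posts up to 150 mm high.
- hinge (a point): point on the gate's vertical hinge axis, 125 mm above the bench, at the height of the gate's upper edge
- gate (a joint): opening angle of the gate, rad: 0 shut, growing as the free end swings towards the robot (clockwise seen from above). A hinge spring of 0.5 N m/rad, with 0.25 N m already at 0, shuts it when let go. With the pin standing in the bore the gate meets the pin at about 0.50 rad and leans it over to 0.55 at most.
- bolt_handle (a point): grip middle of the bolt's handle: upright round dark steel stem, 16 mm diameter, on the rod between its two guides, about 183 mm above the bench at the start; the stem goes on 20 mm above this point and 26 mm below it to the rod. y along the bolt to the hinge, the way it is drawn; z up. Bolt home: 215 mm from the hinge axis. The front guide, a yoke 196 mm high, is 47 mm from it towards the keeper.
- bolt_head (a point): centre of the bolt's square dark steel head, 30 x 20 (along the bolt) x 30 mm, 130 mm beyond the handle; in the shut state it hangs inside the keeper behind the lip
- keeper_lip (a point): middle of the top edge of the keeper's bent lip, 146 mm above the bench: two steel horns 5 mm thick, either side of the rod, reaching about 18 mm above the underside of the sagging head and leaning a little over towards it. On the robot's side the keeper's cheek, 175 mm high, keeps the gate shut while the head is in it.
- bolt_lift (a joint): tilt of the bolt up out of its sag, rad: 0 sagging (0.06 below level; its weight takes it back there), limit 0.16. It turns about the rear guide, 115 mm from the handle of the home bolt towards the hinge. With the bolt home, lifting the handle 10 mm gives 0.087 rad and lifts the head 21 mm, just over the lip; 12 to 14 mm of handle lift suits the whole pull.
- bolt (a joint): how far the bolt is drawn, m: starts at 0 to 0.004, stopped by the lip at about 0.007 unless lifted, head clear of the lip and keeper above 0.037, end stop 0.065. About 1 N of friction; it stays where it is left. The bolt weighs 0.2 to 0.4 kg.
- well_plate: white 96-well plate, 86 x 128 x 15 mm, lying in the bay behind the gate; leave alone. Origin under its centre.
- tip_box: grey box with a clear lid, 87 x 122 x 67 mm, left of the work; leave alone. Origin under its centre.
- reagent: amber bottle with white cap, 60 mm diameter, 130 mm high, right of the work; leave alone. Origin under its centre.
Mind the look-alikes: they are no part of the job. Of the things shaped like the part that bears pin_center, the bare steel one is meant.

How it is judged:
By the outcome, as a careful person would: the job done as asked, in the order asked, and still so for the second after the job is handed in, while the arm keeps its last pose, push and grip.
It also fails if it takes over 54 s, if anything falls off the work surface, if the arm or the gripper's body presses on something with over 40 N, if the wrist force passes 120 N, or if a joint passes its speed limit or range.

### The arm

A 6-joint arm with a two-finger parallel gripper is mounted at the origin on the work surface. World frame = base frame: x ahead of the robot, y to its left, z up, the work surface at z = 0. Lengths are in m, angles in rad, forces in N, time in s.
With the tool pointing down it reaches from about 0.35 to 0.975 m from the base axis. Payload 4.9 kg.
Tool frame: the origin (TCP) lies midway between the tips of the shut fingers; the grasp point (between the pads) lies 19 mm behind it; z points along the fingers, y is the direction in which the jaws open and shut (so a half turn about z gives the same grasp; the last joint's range is limited). The gripper opens to 85 mm and grips with 20 to 120 N. Pads are 22 mm wide; open, the fingers measure 114 mm over their backs; the gripper's body (76 mm by 85 mm) begins 54 mm behind the grasp point. The pads swing forward as they close: fully open they stand 13 mm farther back than shut.
Start: joints at [1.141, 0.053, 1.613, -0, 1.476, -0.119], TCP at [0.191, 0.595, 0.231] pointing down, gripper open.
Joint ranges: [-3.01, 3.01], [-1.01, 2.22], [0.06, 2.58], [-1.02, 4.17], [0.09, 2.62], [-3.14, 3.14]. Speed limits (rad/s): [2.57, 2.57, 3.14, 3.14, 3.14, 3.14].

### API

Orientations are given as a unit quaternion [w, x, y, z].
In Python, from plant import manip gives the robot as it stands. The module is installed in compiled form; this text tells all that it offers.
- The arm moves only by the tool move_arm, never from a script. Its argument "rows" is a list of rows, each an object of numbers: "tx", "ty", "tz": the shift along the tool's x, y, z in m; "ax", "ay", "az": the turn, a rotation vector about the tool's x, y, z in degrees; "jaw": the closure in counts, from 0 (fully open) to 255 (shut). In form: [{"tx": .., "ty": .., "tz": .., "ax": .., "ay": .., "az": .., "jaw": ..}, ...]. A call has 1 to 12 rows; each row shifts and turns the pose as measured when the row begins, along the tool's axes as they then stand; what a row does not reach is not made up. A row lasts 1/10 s, in which the tool goes at most 50 mm and 8.59 degrees, less where a joint would pass 70% of its speed; a pose out of reach is approached as far as the arm can. A call with a gripper value outside its range is refused whole. The fingers move at their own pace and stop on an object; the grip force is fixed at half the most. Time passes only in rows, so rows that do not move let the fingers close. It gives the time, the measured TCP pose, the force and the opening at its end, in the units of the state.
- manip.state(): the state, without advancing time (a new reading comes with each control period).
- manip.grab_frame(name): name is "scene" or "top"; returns a dict with "color" (384x512x3 uint8, red, green, blue), "intrinsics" (3x3 intrinsics, pixels), "R" (3x3) and "t" (3): a world point X has camera coordinates R X + t. Camera axes: x right, y down, z forward; pixel columns grow to the right and rows downward; lengths in m; the calibration is good to about 2 mm. A picture is of the moment at which its call begins. There is no depth.
- manip.job_done(): hands the job in, once; it reports no verdict.
The state is a dict: "time": time; "joint_pos": joint angles; "joint_vel": joint speeds; "joint_efforts": joint torques, N m; "tool_pos": TCP position; "tool_rot": TCP orientation; "contact_force": force on the tool from outside, world axes, zero at the start; "ft_torque": the same for the moment, N m; "gripper_width": opening from 0.0 (shut) to 1.0 (fully open).
Only numpy, scipy, OpenCV 4.12 (cv2) and the standard library are available. Lean on these libraries where they do the work, as an engineer would, in place of code of your own. Each camera call takes 0.05 s, during which the arm holds its last target.

## Working session

There is one attempt and no reset: what is moved stays moved. The work goes in short steps, Python scripts to look and compute and a tool call to move; the robot and the scene stay as the last step left them, time stands still between calls to the robot, and variables do not carry over. Pictures are saved under pics/ and viewed, and the job is handed in when it is done.

Besides the shell and the picture viewer there is one more tool, called after ">>>" as name(argument=value, ...), one argument or row to a line, values as JSON. move_arm: Moves the arm, as the interface text tells. Its arguments: {"type":"object","properties":{"rows":{"type":"array"}},"required":["rows"]}

```bash
mkdir -p pics; cat > h.py <<'E'
import numpy as np,cv2,json
from plant import manip
def grab(n,f):
    g=manip.grab_frame(n); cv2.imwrite(f'pics/{f}.png',g['color'][:,:,::-1]); np.savez(f'pics/{f}.npz',**{k:np.array(g[k]) for k in('color','intrinsics','R','t')}); return g
def load(f): return np.load(f'pics/{f}.npz')
def ray(g,u,v):
    R=np.array(g['R']);t=np.array(g['t']);d=R.T@np.linalg.solve(np.array(g['intrinsics']),[u,v,1.]);return -R.T@t,d
def onz(g,u,v,z):
    c,d=ray(g,u,v);return c+d*(z-c[2])/d[2]
def proj(g,X):
    p=np.array(g['intrinsics'])@(np.array(g['R'])@np.array(X)+np.array(g['t']));return p[:2]/p[2]
def tri(g1,p1,g2,p2):
    c1,d1=ray(g1,*p1);c2,d2=ray(g2,*p2)
    d1/=np.linalg.norm(d1);d2/=np.linalg.norm(d2)
    s=np.linalg.lstsq(np.c_[d1,-d2],c2-c1,rcond=None)[0]
    a=c1+s[0]*d1;b=c2+s[1]*d2;return (a+b)/2,np.linalg.norm(a-b)
E
python3 - <<'E'
from h import *
np.set_printoptions(precision=4,suppress=True)
for n in('scene','top'):
    g=grab(n,n+'0');print(n,-np.array(g['R']).T@g['t'],g['R'][2] if 1 else 0,g['intrinsics'])
    cv2.imwrite(f'pics/{n}0b.png',cv2.resize(g['color'][:,:,::-1],(800,600),interpolation=cv2.INTER_CUBIC))
print(manip.state())
E
```

```text
scene [ 1.1044 -0.3809  0.7026] [-0.6382  0.4219 -0.6439] [[347.3051   0.     255.8364]
 [  0.     347.3051 196.1276]
 [  0.       0.       1.    ]]
top [ 0.4722 -0.0262  1.1935] [ 0.0711  0.0052 -0.9975] [[348.5506   0.     259.5737]
 [  0.     348.5506 187.8266]
 [  0.       0.       1.    ]]
{'time': 0.1, 'joint_pos': array([ 1.141 ,  0.0533,  1.6142, -0.    ,  1.476 , -0.119 ]), 'joint_vel': array([ 0.0016, -0.0028, -0.0011,  0.0003,  0.0023,  0.0002]), 'joint_efforts': array([  0.0001, -39.4901, -37.1363,  -0.0001,   0.0039,  -0.    ]), 'tool_pos': array([0.1909, 0.5945, 0.2301]), 'tool_rot': array([-0.0003,  0.1548,  0.9879, -0.0009]), 'contact_force': array([-0.2349,  1.1691, -0.0099]), 'ft_torque': array([0.0071, 0.0561, 0.0124]), 'gripper_width': 1.0026208771394465}
```

View pics/scene0b.png

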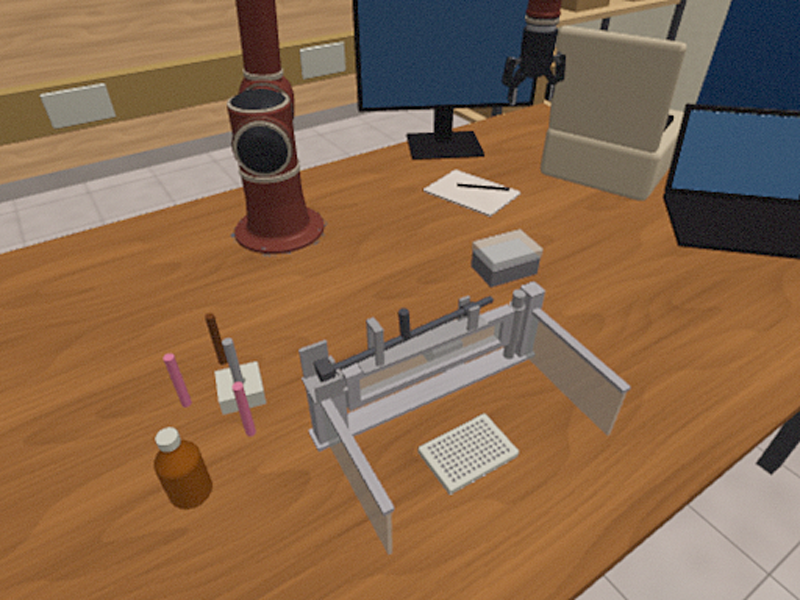

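View pics/top0b.png

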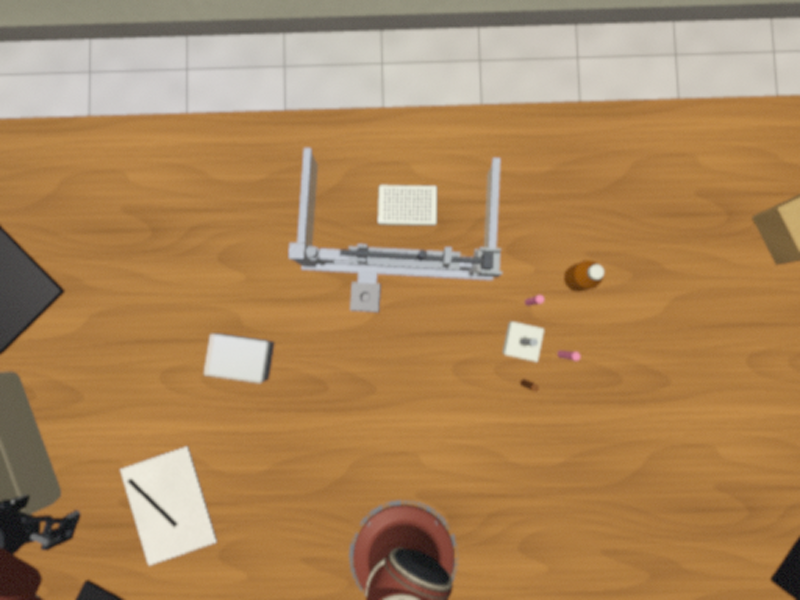

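The candidates (800x600 pixels) in the scene and top views are:
- Steel pin in the white block: scene (233,360), top (527,342).
- Pink pins: scene (176,380) and (243,410).
- Brown rod: scene (216,338).

The bare steel one standing in the white block fits the description. I'll confirm it and the bay parts in enlarged crops.

```bash
python3 - <<'E'
from h import *
a=load('top0')['color'][:,:,::-1];b=load('scene0')['color'][:,:,::-1]
def c(im,x,y,w,h,s,f): cv2.imwrite(f'pics/{f}.png',cv2.resize(im[y:y+h,x:x+w],None,fx=s,fy=s,interpolation=cv2.INTER_CUBIC))
c(a,180,140,145,70,5.5,'t_bay');c(a,315,180,70,75,8,'t_pin');c(b,180,170,180,120,4.4,'s_bay');c(b,95,190,90,90,6.5,'s_pin')
E
```

```text
(no output)
```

View pics/t_bay.png

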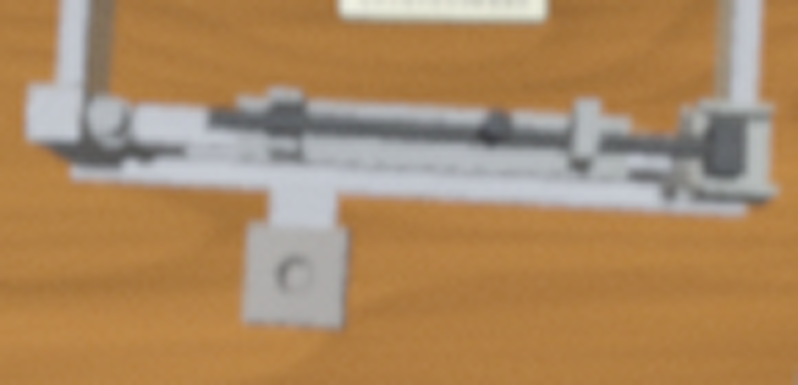

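View pics/t_pin.png

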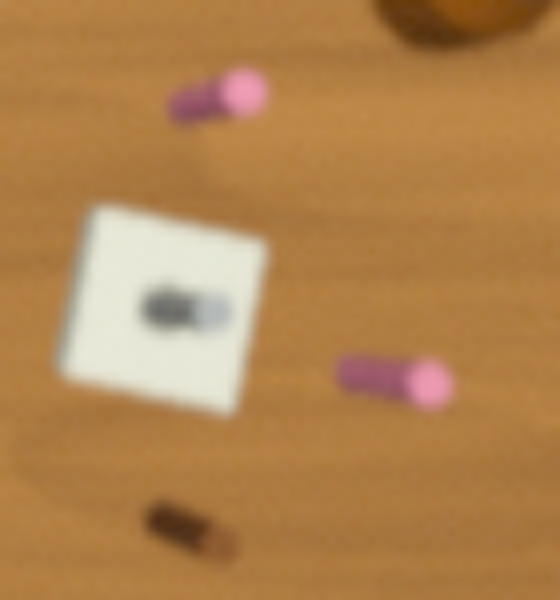

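View pics/s_bay.png

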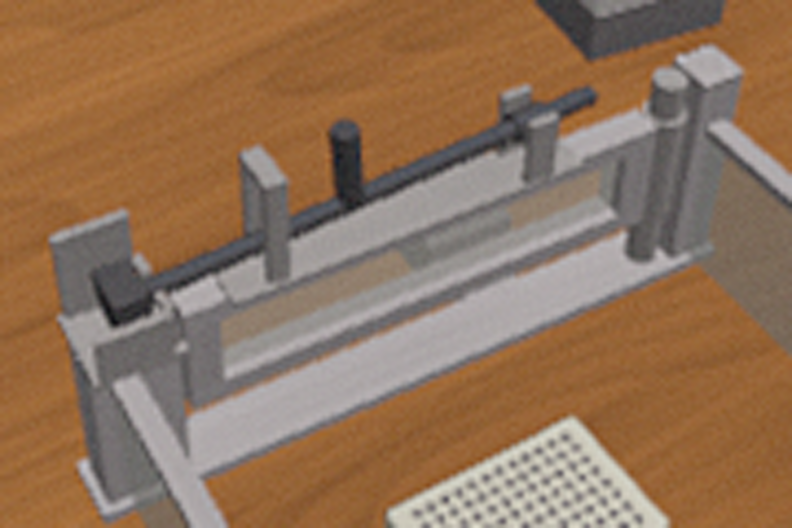

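View pics/s_pin.png

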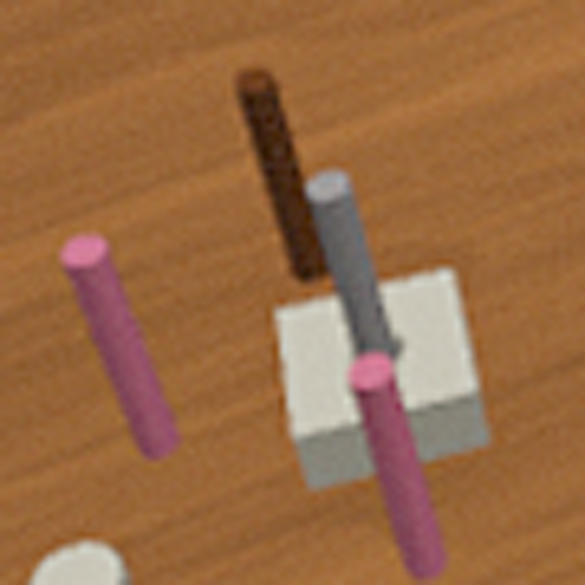

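The crops confirm it: the steel pin stands in the white block, at (210,312) in the top crop and (328,186) in the scene crop. The pink and brown rods stand on the bare bench. Next I'll measure positions.

```bash
python3 - <<'E'
from h import *
np.set_printoptions(precision=4,suppress=True)
T=load('top0');S=load('scene0')
def u(p,o,s): return ((p[0]+.5)/s-.5+o[0],(p[1]+.5)/s-.5+o[1])
tb=lambda *p:u(p,(180,140),5.5); tp=lambda *p:u(p,(315,180),8); sb=lambda *p:u(p,(180,170),4.4); sp=lambda *p:u(p,(95,190),6.5)
print('pin top',tri(T,tp(212,312),S,sp(328,186)),onz(T,*tp(212,312),.122),onz(S,*sp(328,186),.122))
# masks: white block top face centroid
im=T['color'].astype(int);m=np.zeros(im.shape[:2],np.uint8);sub=im[195:235,318:352]
m[195:235,318:352]=(sub.min(2)>200)
cs,_=cv2.findContours(m,0,2);c=max(cs,key=cv2.contourArea);r=cv2.minAreaRect(c);print('block',r,onz(T,*r[0],.032),onz(T,*tp(167,308),.032))
print('bore',onz(T,*tb(295,274),.035))
# grey block corners
cor=[(247,222),(349,229),(343,327),(242,322)]
P=[onz(T,*tb(*c),.035) for c in cor];print('grey',np.array(P),np.mean(P,0))
print('hingepost',tri(T,tb(108,118),S,sb(668,80)))
print('handle',tri(T,tb(494,124),S,sb(344,128)),onz(T,*tb(494,124),.203),onz(S,*sb(344,128),.203))
print('head',tri(T,tb(724,146),S,sb(120,282)),onz(T,*tb(724,146),.158))
for p in [(25,90),(25,140),(770,190),(72,178),(746,211),(774,104)]: print(p,onz(T,*tb(*p),.150),onz(T,*tb(*p),0.01))
print('reagent cap',onz(T,596/800*512,272/600*384,.13)); print('tip',onz(T,238/800*512,358/600*384,.067))
E
```

```text
pin top (array([ 0.4472, -0.268 ,  0.1207]), np.float64(0.001152926379496676)) [ 0.4474 -0.2671  0.122 ] [ 0.4483 -0.2687  0.122 ]
block ((335.0731506347656, 218.1585235595703), (20.044952392578125, 19.695737838745117), 12.094757080078125) [ 0.4472 -0.2676  0.032 ] [ 0.4475 -0.2688  0.032 ]
bore [0.5519 0.0678 0.035 ]
grey [[0.5843 0.0962 0.035 ]
 [0.5783 0.0344 0.035 ]
 [0.519  0.0394 0.035 ]
 [0.5237 0.1005 0.035 ]] [0.5513 0.0676 0.035 ]
hingepost (array([0.6337, 0.1606, 0.1471]), np.float64(0.001870591207227915))
handle (array([ 0.6158, -0.0519,  0.1994]), np.float64(0.0013969200151327515)) [ 0.6157 -0.0512  0.203 ] [ 0.619  -0.0549  0.203 ]
head (array([ 0.6067, -0.1787,  0.1531]), np.float64(0.002528343840624507)) [ 0.6066 -0.1769  0.158 ]
(25, 90) [0.6495 0.2048 0.15  ] [0.6733 0.2357 0.01  ]
(25, 140) [0.6218 0.2051 0.15  ] [0.6419 0.2361 0.01  ]
(770, 190) [ 0.5827 -0.2022  0.15  ] [ 0.5976 -0.2259  0.01  ]
(72, 178) [0.6001 0.1795 0.15  ] [0.6172 0.2071 0.01  ]
(746, 211) [ 0.5716 -0.1887  0.15  ] [ 0.5849 -0.2105  0.01  ]
(774, 104) [ 0.6301 -0.2063  0.15  ] [ 0.6512 -0.2305  0.01  ]
reagent cap [ 0.5797 -0.3946  0.13  ]
tip [0.4288 0.3285 0.067 ]
```

```bash
cat >> h.py <<'E'
from scipy.spatial.transform import Rotation as Ro
np.set_printoptions(precision=4,suppress=True)
TH=np.arctan2(.0772,.997)
XB=np.array([np.cos(TH),-np.sin(TH),0]);YB=np.array([np.sin(TH),np.cos(TH),0]);ORG=np.array([.6187,-.0378,0])
def bay(x,y,z): return ORG+x*XB+y*YB+np.array([0,0,z])
def toolR(jaw_deg,tilt=0):  # jaw axis azimuth; tool down; tilt about bay x (positive: bolt head up)
    a=np.radians(jaw_deg);y=np.array([np.cos(a),np.sin(a),0]);z=np.array([0,0,-1.]);x=np.cross(y,z)
    return Ro.from_rotvec(-tilt*XB)*Ro.from_matrix(np.c_[x,y,z])
def cur():
    s=manip.state();q=s['tool_rot'];return s,np.array(s['tool_pos']),Ro.from_quat([q[1],q[2],q[3],q[0]])
def plan(p=None,R=None):
    s,p0,R0=cur()
    if p is None:p=p0
    if R is None:R=R0
    print('t %.1f'%s['time'],'pos',p0,'jawdir',np.degrees(np.arctan2(*R0.as_matrix()[1::-1,1])),'zax',R0.as_matrix()[:,2],'F',s['contact_force'],'w',s['gripper_width'])
    print(' need rot(deg,tool)',np.degrees((R0.inv()*R).as_rotvec()),' shift mm in tool axes now',1e3*R0.inv().apply(p-p0),' after rot',1e3*R.inv().apply(p-p0))
E
python3 - <<'E'
from h import *
J=np.degrees(np.arctan2(YB[1],YB[0]));print(J)
R=toolR(J)
plan(np.array([.40,.2,.231]),R)
plan(np.array([.447,-.268,.20]),R)
E
```

```text
85.5722912463385
t 0.1 pos [0.1909 0.5945 0.2301] jawdir 72.19030035288978 zax [-0.0008 -0.0018 -1.    ] F [-0.2349  1.1691 -0.0099] w 1.0026208771394465
 need rot(deg,tool) [ -0.1081  -0.0248 -13.382 ]  shift mm in tool axes now [-319.7511 -311.6725   -0.3203]  after rot [-238.9356 -377.213    -0.8517]
t 0.1 pos [0.1909 0.5945 0.2301] jawdir 72.19030035288978 zax [-0.0008 -0.0018 -1.    ] F [-0.2349  1.1691 -0.0099] w 1.0026208771394465
 need rot(deg,tool) [ -0.1081  -0.0248 -13.382 ]  shift mm in tool axes now [-507.6462 -742.8093   31.4683]  after rot [-321.9254 -840.1878   30.1483]
```

>>> move_arm(
  rows=[
    {"tx": -0.01, "ty": -0.01, "tz": 0, "ax": 0, "ay": 0, "az": -6.7, "jaw": 80},
    {"tx": -0.01, "ty": -0.01, "tz": 0, "ax": 0, "ay": 0, "az": -6.7, "jaw": 80},
    {"tx": -0.025, "ty": -0.04, "tz": 0, "ax": 0, "ay": 0, "az": 0, "jaw": 80},
    {"tx": -0.025, "ty": -0.04, "tz": 0, "ax": 0, "ay": 0, "az": 0, "jaw": 80},
    {"tx": -0.025, "ty": -0.04, "tz": 0, "ax": 0, "ay": 0, "az": 0, "jaw": 80},
    {"tx": -0.025, "ty": -0.04, "tz": 0, "ax": 0, "ay": 0, "az": 0, "jaw": 80},
    {"tx": -0.025, "ty": -0.04, "tz": 0, "ax": 0, "ay": 0, "az": 0, "jaw": 80},
    {"tx": -0.025, "ty": -0.04, "tz": 0, "ax": 0, "ay": 0, "az": 0, "jaw": 80},
    {"tx": -0.025, "ty": -0.04, "tz": 0, "ax": 0, "ay": 0, "az": 0, "jaw": 80},
    {"tx": -0.025, "ty": -0.04, "tz": 0, "ax": 0, "ay": 0, "az": 0, "jaw": 80},
    {"tx": -0.02, "ty": -0.04, "tz": 0, "ax": 0, "ay": 0, "az": 0, "jaw": 80},
    {"tx": -0.01, "ty": -0.04, "tz": 0, "ax": 0, "ay": 0, "az": 0, "jaw": 80},
  ],
)

```text
time: 1.3
tool_pos: [0.4121, 0.142, 0.2248]
tool_rot: [-0.002, 0.028, 1.0, -0.004]
contact_force: [0.5, -0.6, -0.1]
gripper_width: 0.689
```

```bash
python3 - <<'E'
from h import *
R=toolR(85.57)
plan(np.array([.447,-.268,.20]),R)
E
```

```text
t 1.3 pos [0.4121 0.142  0.2248] jawdir 86.83230492892368 zax [-0.0052 -0.0077 -1.    ] F [ 0.5239 -0.6204 -0.0971] w 0.6886744841158047
 need rot(deg,tool) [-0.4604 -0.2656  1.2612]  shift mm in tool axes now [ -57.6099 -407.2287   27.7584]  after rot [ -66.4399 -406.0744   24.7784]
```

>>> move_arm(
  rows=[
    {"tx": -0.006, "ty": -0.041, "tz": 0, "ax": -0.4, "ay": -0.3, "az": 1.2, "jaw": 80},
    {"tx": -0.006, "ty": -0.041, "tz": 0, "ax": 0, "ay": 0, "az": 0, "jaw": 80},
    {"tx": -0.006, "ty": -0.041, "tz": 0, "ax": 0, "ay": 0, "az": 0, "jaw": 80},
    {"tx": -0.006, "ty": -0.041, "tz": 0, "ax": 0, "ay": 0, "az": 0, "jaw": 80},
    {"tx": -0.006, "ty": -0.041, "tz": 0, "ax": 0, "ay": 0, "az": 0, "jaw": 80},
    {"tx": -0.006, "ty": -0.041, "tz": 0, "ax": 0, "ay": 0, "az": 0, "jaw": 80},
    {"tx": -0.006, "ty": -0.041, "tz": 0, "ax": 0, "ay": 0, "az": 0, "jaw": 80},
    {"tx": -0.006, "ty": -0.041, "tz": 0, "ax": 0, "ay": 0, "az": 0, "jaw": 80},
    {"tx": -0.006, "ty": -0.041, "tz": 0, "ax": 0, "ay": 0, "az": 0, "jaw": 80},
    {"tx": -0.006, "ty": -0.03, "tz": 0, "ax": 0, "ay": 0, "az": 0, "jaw": 80},
    {"tx": 0, "ty": 0, "tz": 0, "ax": 0, "ay": 0, "az": 0, "jaw": 80},
  ],
)

```text
time: 2.4
tool_pos: [0.4371, -0.2811, 0.2207]
tool_rot: [-0.001, 0.043, 0.999, 0.0]
contact_force: [0.1, 0.7, -0.2]
gripper_width: 0.688
```

```bash
python3 - <<'E'
from h import *
R=toolR(85.57)
plan(np.array([.4475,-.268,.07]),R)
E
```

```text
t 2.4 pos [ 0.4371 -0.2811  0.2207] jawdir 85.12324795759301 zax [-0.0019  0.0008 -1.    ] F [ 0.0556  0.6709 -0.2364] w 0.6882006945575063
 need rot(deg,tool) [ 0.0349 -0.1121 -0.4467]  shift mm in tool axes now [ -9.5359  13.861  150.7238]  after rot [ -9.3491  13.8793 150.7338]
```

>>> move_arm(
  rows=[
    {"tx": -0.0095, "ty": 0.014, "tz": 0.0, "ax": 0, "ay": 0, "az": -0.4, "jaw": 80},
    {"tx": 0, "ty": 0, "tz": 0.03, "ax": 0, "ay": 0, "az": 0, "jaw": 80},
    {"tx": 0, "ty": 0, "tz": 0.02, "ax": 0, "ay": 0, "az": 0, "jaw": 80},
    {"tx": 0, "ty": 0, "tz": 0.0, "ax": 0, "ay": 0, "az": 0, "jaw": 80},
  ],
)

```text
time: 2.8
tool_pos: [0.4493, -0.2634, 0.1691]
tool_rot: [-0.001, 0.038, 0.999, 0.002]
contact_force: [0.4, 0.3, -0.5]
gripper_width: 0.687
```

```bash
python3 - <<'E'
from h import *
R=toolR(85.57)
plan(np.array([.4475,-.268,.068]),R)
for n in('scene','top'): grab(n,n+'1')
a=load('top1')['color'][:,:,::-1];b=load('scene1')['color'][:,:,::-1]
o=np.hstack([cv2.resize(a[170:270,300:400],(400,400),interpolation=2),cv2.resize(b[170:290,80:200],(400,400),interpolation=2)])
cv2.imwrite('pics/c1.png',o)
E
```

```text
t 2.8 pos [ 0.4493 -0.2634  0.1691] jawdir 85.61851207908417 zax [-0.0011  0.0031 -1.    ] F [ 0.3775  0.3053 -0.5121] w 0.6868580088006497
 need rot(deg,tool) [ 0.1732 -0.0758  0.0486]  shift mm in tool axes now [  1.3054  -5.0464 101.1183]  after rot [  1.435   -4.7419 101.1313]
```

View pics/c1.png

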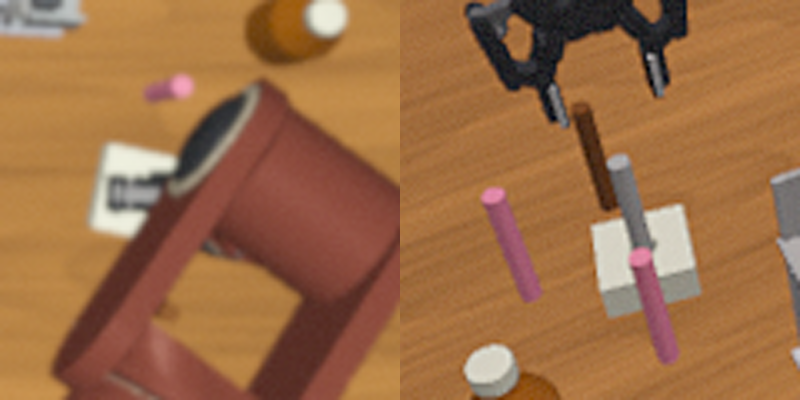

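The scene view shows the open fingers, at crop (558,110) and (655,80), straddling the pin top at (620,160). The top view is blocked by the arm. Now I'll centre the gripper and go down.

>>> move_arm(
  rows=[
    {"tx": 0.0013, "ty": -0.005, "tz": 0.0, "ax": 0, "ay": 0, "az": 0, "jaw": 80},
    {"tx": 0, "ty": 0, "tz": 0.025, "ax": 0, "ay": 0, "az": 0, "jaw": 80},
    {"tx": 0, "ty": 0, "tz": 0.025, "ax": 0, "ay": 0, "az": 0, "jaw": 80},
    {"tx": 0, "ty": 0, "tz": 0.025, "ax": 0, "ay": 0, "az": 0, "jaw": 80},
    {"tx": 0, "ty": 0, "tz": 0.018, "ax": 0, "ay": 0, "az": 0, "jaw": 80},
    {"tx": 0, "ty": 0, "tz": 0.0, "ax": 0, "ay": 0, "az": 0, "jaw": 80},
  ],
)

```text
time: 3.5
tool_pos: [0.4552, -0.2734, 0.0875]
tool_rot: [0.009, 0.037, 0.999, -0.006]
contact_force: [0.4, 0.3, -0.1]
gripper_width: 0.685
```

```bash
python3 - <<'E'
from h import *
R=toolR(85.57)
plan(np.array([.4475,-.268,.068]),R)
E
```

```text
t 3.5 pos [ 0.4552 -0.2734  0.0875] jawdir 85.77079488708614 zax [ 0.0169 -0.0118 -0.9998] F [ 0.3593  0.3109 -0.1103] w 0.6850678932922681
 need rot(deg,tool) [-0.6022  1.0193  0.2062]  shift mm in tool axes now [ 8.449   4.9977 19.2911]  after rot [ 8.1216  4.7641 19.4898]
```

>>> move_arm(
  rows=[
    {"tx": 0.008, "ty": 0.005, "tz": 0.0, "ax": -0.6, "ay": 1.0, "az": 0.2, "jaw": 80},
    {"tx": 0, "ty": 0, "tz": 0.0, "ax": 0, "ay": 0, "az": 0, "jaw": 80},
  ],
)

```text
time: 3.7
tool_pos: [0.4483, -0.2685, 0.0902]
tool_rot: [0.001, 0.039, 0.999, -0.001]
contact_force: [-0.7, -0.1, 0.6]
gripper_width: 0.682
```

```bash
python3 - <<'E'
from h import *
R=toolR(85.57)
plan(np.array([.4475,-.268,.068]),R)
E
```

```text
t 3.7 pos [ 0.4483 -0.2685  0.0902] jawdir 85.55834485272841 zax [ 0.0018 -0.0014 -1.    ] F [-0.685  -0.0658  0.6457] w 0.6821786312105943
 need rot(deg,tool) [-0.0723  0.1075 -0.0116]  shift mm in tool axes now [ 0.9067  0.4563 22.2199]  after rot [ 0.8649  0.4285 22.2222]
```

>>> move_arm(
  rows=[
    {"tx": 0.001, "ty": 0, "tz": 0.01, "ax": 0, "ay": 0.1, "az": 0, "jaw": 80},
    {"tx": 0, "ty": 0, "tz": 0.01, "ax": 0, "ay": 0, "az": 0, "jaw": 80},
    {"tx": 0, "ty": 0, "tz": 0.0, "ax": 0, "ay": 0, "az": 0, "jaw": 80},
  ],
)

```text
time: 4.0
tool_pos: [0.449, -0.2698, 0.0724]
tool_rot: [0.003, 0.039, 0.999, -0.003]
contact_force: [0.3, 0.6, -0.1]
gripper_width: 0.685
```

```bash
python3 - <<'E'
from h import *
R=toolR(85.57)
plan(np.array([.4475,-.268,.068]),R)
E
```

```text
t 4.0 pos [ 0.449  -0.2698  0.0724] jawdir 85.56209559736621 zax [ 0.0049 -0.0054 -1.    ] F [ 0.2519  0.5826 -0.0776] w 0.6852765091230737
 need rot(deg,tool) [-0.2856  0.3013 -0.0072]  shift mm in tool axes now [1.6746 1.7418 4.34  ]  after rot [1.6515 1.7203 4.3574]
```

>>> move_arm(
  rows=[
    {"tx": 0.0015, "ty": 0.0015, "tz": 0.003, "ax": -0.3, "ay": 0.3, "az": 0, "jaw": 80},
    {"tx": 0, "ty": 0, "tz": 0.0, "ax": 0, "ay": 0, "az": 0, "jaw": 255},
    {"tx": 0, "ty": 0, "tz": 0.0, "ax": 0, "ay": 0, "az": 0, "jaw": 255},
    {"tx": 0, "ty": 0, "tz": 0.0, "ax": 0, "ay": 0, "az": 0, "jaw": 255},
    {"tx": 0, "ty": 0, "tz": 0.0, "ax": 0, "ay": 0, "az": 0, "jaw": 255},
    {"tx": 0, "ty": 0, "tz": 0.0, "ax": 0, "ay": 0, "az": 0, "jaw": 255},
    {"tx": 0, "ty": 0, "tz": 0.0, "ax": 0, "ay": 0, "az": 0, "jaw": 255},
  ],
)

```text
time: 4.7
tool_pos: [0.4477, -0.2683, 0.069]
tool_rot: [-0.0, 0.039, 0.999, 0.0]
contact_force: [-1.0, 0.6, -1.2]
gripper_width: 0.168
```

```bash
python3 - <<'E'
from h import *
R=toolR(85.57)
plan(None,R)
E
```

```text
t 4.7 pos [ 0.4477 -0.2683  0.069 ] jawdir 85.56244264423563 zax [-0.0004  0.0007 -1.    ] F [-1.015   0.5551 -1.1592] w 0.1678288478999114
 need rot(deg,tool) [ 0.0388 -0.0243 -0.0075]  shift mm in tool axes now [0. 0. 0.]  after rot [0. 0. 0.]
```

>>> move_arm(
  rows=[
    {"tx": 0, "ty": 0, "tz": -0.012, "ax": 0, "ay": 0, "az": 0, "jaw": 255},
    {"tx": 0, "ty": 0, "tz": -0.02, "ax": 0, "ay": 0, "az": 0, "jaw": 255},
    {"tx": 0, "ty": 0, "tz": -0.025, "ax": 0, "ay": 0, "az": 0, "jaw": 255},
    {"tx": 0, "ty": 0, "tz": -0.025, "ax": 0, "ay": 0, "az": 0, "jaw": 255},
    {"tx": 0, "ty": 0, "tz": -0.02, "ax": 0, "ay": 0, "az": 0, "jaw": 255},
    {"tx": 0, "ty": 0, "tz": 0.0, "ax": 0, "ay": 0, "az": 0, "jaw": 255},
  ],
)

```text
time: 5.3
tool_pos: [0.4471, -0.2678, 0.1771]
tool_rot: [-0.001, 0.039, 0.999, 0.001]
contact_force: [-0.7, -0.3, -0.1]
gripper_width: 0.175
```

```bash
python3 - <<'E'
from h import *
R=toolR(85.57)
plan(np.array([.5516,.0677,.17]),R)
grab('scene','scene2');b=load('scene2')['color'][:,:,::-1]
cv2.imwrite('pics/c2.png',cv2.resize(b[110:290,60:300],(800,600),interpolation=2))
E
```

```text
t 5.3 pos [ 0.4471 -0.2678  0.1771] jawdir 85.56791057076985 zax [-0.0011  0.0014 -1.    ] F [-0.696  -0.2883 -0.139 ] w 0.17531062040780962
 need rot(deg,tool) [ 0.074 -0.07  -0.002]  shift mm in tool axes now [-78.2465 342.5495   7.4451]  after rot [-78.2499 342.5561   7.0985]
```

View pics/c2.png

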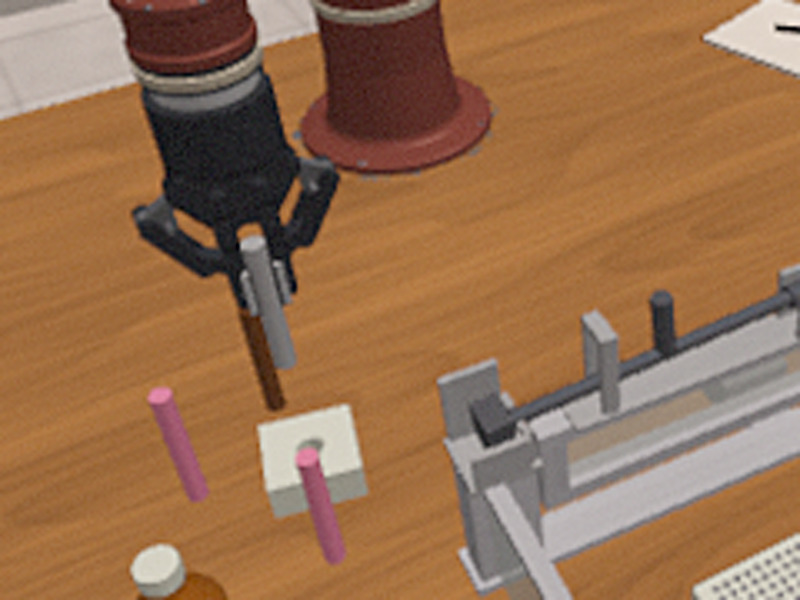

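The steel pin hangs upright in the jaws, from crop (255,245) to (285,365), and the parking hole at (310,443) is empty. Next I carry it over the bore.

>>> move_arm(
  rows=[
    {"tx": -0.004, "ty": 0.02, "tz": 0, "ax": 0, "ay": 0, "az": 0, "jaw": 255},
    {"tx": -0.008, "ty": 0.035, "tz": 0, "ax": 0, "ay": 0, "az": 0, "jaw": 255},
    {"tx": -0.008, "ty": 0.035, "tz": 0, "ax": 0, "ay": 0, "az": 0, "jaw": 255},
    {"tx": -0.008, "ty": 0.035, "tz": 0, "ax": 0, "ay": 0, "az": 0, "jaw": 255},
    {"tx": -0.008, "ty": 0.035, "tz": 0, "ax": 0, "ay": 0, "az": 0, "jaw": 255},
    {"tx": -0.008, "ty": 0.035, "tz": 0, "ax": 0, "ay": 0, "az": 0, "jaw": 255},
    {"tx": -0.008, "ty": 0.035, "tz": 0, "ax": 0, "ay": 0, "az": 0, "jaw": 255},
    {"tx": -0.008, "ty": 0.035, "tz": 0, "ax": 0, "ay": 0, "az": 0, "jaw": 255},
    {"tx": -0.008, "ty": 0.03, "tz": 0, "ax": 0, "ay": 0, "az": 0, "jaw": 255},
    {"tx": 0, "ty": 0.01, "tz": 0, "ax": 0, "ay": 0, "az": 0, "jaw": 255},
    {"tx": 0, "ty": 0, "tz": 0, "ax": 0, "ay": 0, "az": 0, "jaw": 255},
  ],
)

```text
time: 6.45
tool_pos: [0.5323, 0.0442, 0.1593]
tool_rot: [-0.014, 0.041, 0.999, 0.004]
contact_force: [-0.3, -0.2, -1.4]
gripper_width: 0.168
```

```bash
python3 - <<'E'
from h import *
R=toolR(85.57)
plan(np.array([.5516,.0677,.12]),R)
E
```

```text
t 6.5 pos [0.5323 0.0442 0.1593] jawdir 85.34896955872752 zax [-0.0268  0.0085 -0.9996] F [-0.2875 -0.1866 -1.4436] w 0.1682445126449374
 need rot(deg,tool) [ 0.3656 -1.5698 -0.216 ]  shift mm in tool axes now [-18.4469  24.7145  38.9547]  after rot [-17.4685  24.8964  39.2885]
```

>>> move_arm(
  rows=[
    {"tx": -0.009, "ty": 0.012, "tz": 0, "ax": 0.4, "ay": -1.6, "az": -0.2, "jaw": 255},
    {"tx": -0.009, "ty": 0.013, "tz": 0, "ax": 0, "ay": 0, "az": 0, "jaw": 255},
    {"tx": 0, "ty": 0, "tz": 0, "ax": 0, "ay": 0, "az": 0, "jaw": 255},
  ],
)

```text
time: 6.75
tool_pos: [0.5525, 0.0672, 0.1574]
tool_rot: [0.0, 0.04, 0.999, -0.001]
contact_force: [0.6, -1.2, -1.0]
gripper_width: 0.171
```

```bash
python3 - <<'E'
from h import *
R=toolR(85.57)
plan(np.array([.5516,.0677,.12]),R)
E
```

```text
t 6.8 pos [0.5525 0.0672 0.1574] jawdir 85.3966572799809 zax [ 0.0005 -0.0021 -1.    ] F [ 0.6357 -1.2175 -1.0166] w 0.1711544296852053
 need rot(deg,tool) [-0.1164  0.0381 -0.1733]  shift mm in tool axes now [ 0.9788  0.5164 37.3833]  after rot [ 0.9525  0.4434 37.385 ]
```

>>> move_arm(
  rows=[
    {"tx": 0.001, "ty": 0.0005, "tz": 0.015, "ax": -0.1, "ay": 0, "az": -0.2, "jaw": 255},
    {"tx": 0, "ty": 0, "tz": 0.015, "ax": 0, "ay": 0, "az": 0, "jaw": 255},
    {"tx": 0, "ty": 0, "tz": 0.015, "ax": 0, "ay": 0, "az": 0, "jaw": 255},
    {"tx": 0, "ty": 0, "tz": 0, "ax": 0, "ay": 0, "az": 0, "jaw": 255},
  ],
)

```text
time: 7.15
tool_pos: [0.5509, 0.0663, 0.1075]
tool_rot: [-0.001, 0.039, 0.999, -0.001]
contact_force: [-0.8, 0.1, -1.5]
gripper_width: 0.169
```

```bash
python3 - <<'E'
from h import *
R=toolR(85.57)
plan(np.array([.5516,.0677,.100]),R)
for n in('scene','top'): grab(n,n+'3')
a=load('top3')['color'][:,:,::-1];b=load('scene3')['color'][:,:,::-1]
o=np.hstack([cv2.resize(a[150:220,195:265],(400,400),interpolation=2),cv2.resize(b[150:230,250:330],(400,400),interpolation=2)])
cv2.imwrite('pics/c3.png',o)
E
```

```text
t 7.2 pos [0.5509 0.0663 0.1075] jawdir 85.50493645486823 zax [-0.0014 -0.001  -1.    ] F [-0.7726  0.0792 -1.5397] w 0.16934332905490707
 need rot(deg,tool) [-0.0613 -0.0777 -0.0651]  shift mm in tool axes now [-0.5904  1.4767  7.47  ]  after rot [-0.5819  1.4681  7.4724]
```

View pics/c3.png

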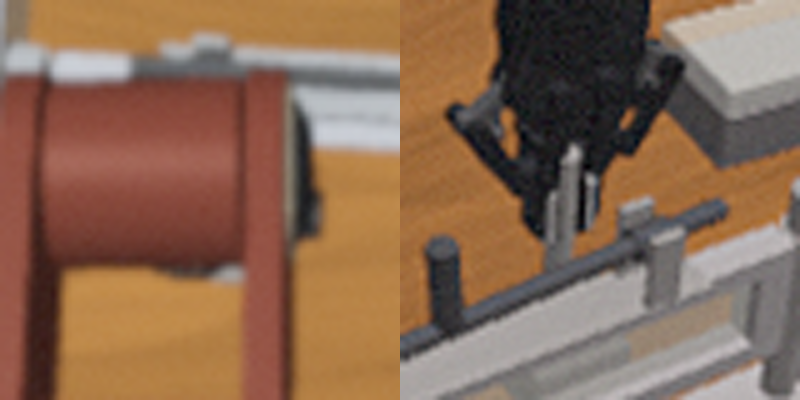

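The top view is blocked by the wrist. In the scene view the pin top is at crop (572,150), with the bore hidden behind the gate. I'll check where the held pin is with a ray, then go down feeling the force.

```bash
python3 - <<'E'
from h import *
S=load('scene3')
print(onz(S,284.0,179.8,.1605), proj(S,[.5516,.0677,.1605]),proj(S,[.5509,.0663,.1605]))
E
```

```text
[0.5533 0.0703 0.1605] [282.7867 179.807 ] [282.1856 179.8548]
```

>>> move_arm(
  rows=[
    {"tx": -0.0005, "ty": 0.0015, "tz": 0.006, "ax": 0, "ay": 0, "az": 0, "jaw": 255},
    {"tx": 0, "ty": 0, "tz": 0.004, "ax": 0, "ay": 0, "az": 0, "jaw": 255},
    {"tx": 0, "ty": 0, "tz": 0, "ax": 0, "ay": 0, "az": 0, "jaw": 255},
  ],
)

```text
time: 7.55
tool_pos: [0.5544, 0.0677, 0.1009]
tool_rot: [0.003, 0.039, 0.999, -0.0]
contact_force: [-0.9, 0.4, -1.3]
gripper_width: 0.17
```

```bash
python3 - <<'E'
from h import *
R=toolR(85.57)
plan(np.array([.5516,.0677,.080]),R)
E
```

```text
t 7.5 pos [0.5544 0.0677 0.1009] jawdir 85.49360791403215 zax [ 0.0057 -0.001  -1.    ] F [-0.9365  0.355  -1.3133] w 0.1703468352534335
 need rot(deg,tool) [-0.0333  0.3285 -0.0763]  shift mm in tool axes now [ 2.9415 -0.2148 20.8633]  after rot [ 2.8221 -0.2232 20.8797]
```

>>> move_arm(
  rows=[
    {"tx": 0.0028, "ty": 0, "tz": 0.0, "ax": 0, "ay": 0.3, "az": 0, "jaw": 255},
    {"tx": 0, "ty": 0, "tz": 0.003, "ax": 0, "ay": 0, "az": 0, "jaw": 255},
    {"tx": 0, "ty": 0, "tz": 0, "ax": 0, "ay": 0, "az": 0, "jaw": 255},
  ],
)

```text
time: 7.85
tool_pos: [0.552, 0.068, 0.0985]
tool_rot: [0.001, 0.039, 0.999, -0.0]
contact_force: [-0.0, 0.3, -1.4]
gripper_width: 0.177
```

```bash
python3 - <<'E'
from h import *
R=toolR(85.57)
plan(np.array([.5516,.0677,.080]),R)
E
```

```text
t 7.8 pos [0.552  0.068  0.0985] jawdir 85.49799200271961 zax [ 0.0016 -0.0006 -1.    ] F [-0.0097  0.349  -1.3573] w 0.17663914922410112
 need rot(deg,tool) [-0.0286  0.0916 -0.072 ]  shift mm in tool axes now [ 0.3767 -0.316  18.5192]  after rot [ 0.3475 -0.3248 18.5197]
```

>>> move_arm(
  rows=[
    {"tx": 0.0003, "ty": -0.0003, "tz": 0.004, "ax": 0, "ay": 0.1, "az": 0, "jaw": 255},
    {"tx": 0, "ty": 0, "tz": 0.004, "ax": 0, "ay": 0, "az": 0, "jaw": 255},
    {"tx": 0, "ty": 0, "tz": 0.002, "ax": 0, "ay": 0, "az": 0, "jaw": 255},
    {"tx": 0, "ty": 0, "tz": 0, "ax": 0, "ay": 0, "az": 0, "jaw": 255},
  ],
)

```text
time: 8.25
tool_pos: [0.5517, 0.0677, 0.0878]
tool_rot: [0.0, 0.039, 0.999, -0.0]
contact_force: [0.5, 0.1, -1.3]
gripper_width: 0.173
```

```bash
python3 - <<'E'
from h import *
R=toolR(85.57)
plan(np.array([.5516,.0677,.080]),R)
E
```

```text
t 8.2 pos [0.5517 0.0677 0.0878] jawdir 85.50091634167063 zax [ 0.     -0.0005 -1.    ] F [ 0.5439  0.1199 -1.3105] w 0.172615308606627
 need rot(deg,tool) [-0.0274  0.0041 -0.0691]  shift mm in tool axes now [ 0.0974 -0.0325  7.7809]  after rot [ 0.0969 -0.0361  7.7809]
```

The force is unchanged and the pin tip should now be about 4 mm into the bore, so I continue to the floor, where the TCP should read about 0.064.

>>> move_arm(
  rows=[
    {"tx": 0, "ty": 0, "tz": 0.005, "ax": 0, "ay": 0, "az": 0, "jaw": 255},
    {"tx": 0, "ty": 0, "tz": 0.005, "ax": 0, "ay": 0, "az": 0, "jaw": 255},
    {"tx": 0, "ty": 0, "tz": 0.005, "ax": 0, "ay": 0, "az": 0, "jaw": 255},
    {"tx": 0, "ty": 0, "tz": 0, "ax": 0, "ay": 0, "az": 0, "jaw": 255},
  ],
)

```text
time: 8.65
tool_pos: [0.5516, 0.0677, 0.0712]
tool_rot: [-0.0, 0.039, 0.999, -0.0]
contact_force: [-0.8, 1.2, -0.6]
gripper_width: 0.17
```

```bash
python3 - <<'E'
from h import *
R=toolR(85.57)
plan(np.array([.5516,.0677,.064]),R)
E
```

```text
t 8.7 pos [0.5516 0.0677 0.0712] jawdir 85.50148355590217 zax [-0.0003 -0.0005 -1.    ] F [-0.7836  1.1741 -0.5506] w 0.16957569709881284
 need rot(deg,tool) [-0.0302 -0.017  -0.0685]  shift mm in tool axes now [-0.039   0.0141  7.2363]  after rot [-0.0368  0.0103  7.2363]
```

>>> move_arm(
  rows=[
    {"tx": 0, "ty": 0, "tz": 0.004, "ax": 0, "ay": 0, "az": 0, "jaw": 255},
    {"tx": 0, "ty": 0, "tz": 0.003, "ax": 0, "ay": 0, "az": 0, "jaw": 255},
    {"tx": 0, "ty": 0, "tz": 0.001, "ax": 0, "ay": 0, "az": 0, "jaw": 255},
  ],
)

```text
time: 8.95
tool_pos: [0.5523, 0.0677, 0.064]
tool_rot: [0.0, 0.039, 0.999, -0.0]
contact_force: [-3.6, 0.3, 9.0]
gripper_width: 0.173
```

```bash
python3 - <<'E'
from h import *
R=toolR(85.57)
plan(np.array([.5516,.0677,.064]),R)
E
```

```text
t 8.9 pos [0.5523 0.0677 0.064 ] jawdir 85.50379164631099 zax [ 0.0006 -0.0006 -1.    ] F [-3.6151  0.3199  8.9682] w 0.173259756612096
 need rot(deg,tool) [-0.0298  0.0343 -0.0662]  shift mm in tool axes now [ 0.6914 -0.0365 -0.0378]  after rot [ 0.6915 -0.0357 -0.0374]
```

At z 0.064 the push reads 9 N upward, so the pin is on the bore floor. I release it and rise.

>>> move_arm(
  rows=[
    {"tx": 0.0005, "ty": 0, "tz": -0.0005, "ax": 0, "ay": 0, "az": 0, "jaw": 90},
    {"tx": 0, "ty": 0, "tz": 0, "ax": 0, "ay": 0, "az": 0, "jaw": 90},
    {"tx": 0, "ty": 0, "tz": 0, "ax": 0, "ay": 0, "az": 0, "jaw": 90},
    {"tx": 0, "ty": 0, "tz": 0, "ax": 0, "ay": 0, "az": 0, "jaw": 90},
    {"tx": 0, "ty": 0, "tz": -0.01, "ax": 0, "ay": 0, "az": 0, "jaw": 90},
    {"tx": 0, "ty": 0, "tz": -0.025, "ax": 0, "ay": 0, "az": 0, "jaw": 90},
    {"tx": 0, "ty": 0, "tz": -0.03, "ax": 0, "ay": 0, "az": 0, "jaw": 90},
    {"tx": 0, "ty": 0, "tz": -0.04, "ax": 0, "ay": 0, "az": 0, "jaw": 90},
    {"tx": 0, "ty": 0, "tz": -0.04, "ax": 0, "ay": 0, "az": 0, "jaw": 90},
    {"tx": 0, "ty": 0, "tz": -0.03, "ax": 0, "ay": 0, "az": 0, "jaw": 90},
    {"tx": 0, "ty": 0, "tz": 0, "ax": 0, "ay": 0, "az": 0, "jaw": 90},
  ],
)

```text
time: 10.05
tool_pos: [0.551, 0.0678, 0.2493]
tool_rot: [0.001, 0.039, 0.999, -0.0]
contact_force: [1.0, -0.2, -0.2]
gripper_width: 0.649
```

```bash
python3 - <<'E'
from h import *
# handle grasp: jaws along bay x; az of XB
J=np.degrees(np.arctan2(XB[1],XB[0]));print(J)
h=bay(0,-.015,.183);print(h)
plan(bay(0,-.015,.26),toolR(J)); plan(bay(0,-.015,.26),toolR(J+180))
print(manip.state()['joint_pos'])
g=grab('scene','scene4');grab('top','top4')
a=load('top4')['color'][:,:,::-1];b=load('scene4')['color'][:,:,::-1]
o=np.hstack([cv2.resize(a[140:230,185:275],(400,400),interpolation=2),cv2.resize(b[160:260,240:340],(400,400),interpolation=2)])
cv2.imwrite('pics/c4.png',o)
E
```

```text
-4.427708753661506
[ 0.6175 -0.0528  0.183 ]
t 10.1 pos [0.551  0.0678 0.2493] jawdir 85.50386499411935 zax [ 0.0013 -0.0005 -1.    ] F [ 0.9945 -0.2394 -0.2027] w 0.6485242831403134
 need rot(deg,tool) [ 0.0412  0.0798 89.9316]  shift mm in tool axes now [ -75.8203 -115.0174  -10.5336]  after rot [-115.1033   75.6686  -10.6849]
t 10.1 pos [0.551  0.0678 0.2493] jawdir 85.50386499411935 zax [ 0.0013 -0.0005 -1.    ] F [ 0.9945 -0.2394 -0.2027] w 0.6485242831403134
 need rot(deg,tool) [ -0.0799   0.0412 -90.0684]  shift mm in tool axes now [ -75.8203 -115.0174  -10.5336]  after rot [115.1033 -75.6686 -10.6849]
[-0.0113 -0.1251  1.7562 -0.0005  1.5092 -1.5036]
```

View pics/c4.png

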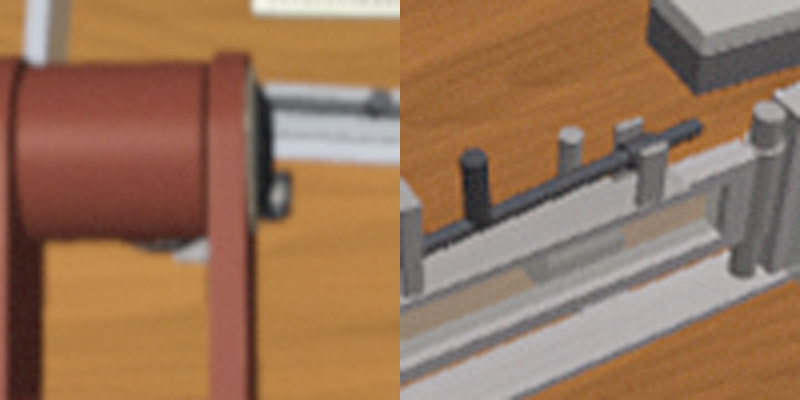

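```bash
python3 - <<'E'
from h import *
S=load('scene4');print(proj(S,bay(-.075,.1,.117)),proj(S,bay(-.075,.1,.122)))
E
```

```text
[282.0392 192.8893] [282.1237 191.4274]
```

>>> move_arm(
  rows=[
    {"tx": 0, "ty": 0, "tz": -0.01, "ax": 0, "ay": 0, "az": 8.5, "jaw": 90},
    {"tx": 0, "ty": 0, "tz": 0, "ax": 0, "ay": 0, "az": 8.5, "jaw": 90},
    {"tx": 0, "ty": 0, "tz": 0, "ax": 0, "ay": 0, "az": 8.5, "jaw": 90},
    {"tx": 0, "ty": 0, "tz": 0, "ax": 0, "ay": 0, "az": 8.5, "jaw": 90},
    {"tx": 0, "ty": 0, "tz": 0, "ax": 0, "ay": 0, "az": 8.5, "jaw": 90},
    {"tx": 0, "ty": 0, "tz": 0, "ax": 0, "ay": 0, "az": 8.5, "jaw": 90},
    {"tx": 0, "ty": 0, "tz": 0, "ax": 0, "ay": 0, "az": 8.5, "jaw": 90},
    {"tx": 0, "ty": 0, "tz": 0, "ax": 0, "ay": 0, "az": 8.5, "jaw": 90},
    {"tx": 0, "ty": 0, "tz": 0, "ax": 0, "ay": 0, "az": 8.5, "jaw": 90},
    {"tx": 0, "ty": 0, "tz": 0, "ax": 0, "ay": 0, "az": 8.5, "jaw": 90},
    {"tx": 0, "ty": 0, "tz": 0, "ax": 0, "ay": 0, "az": 0, "jaw": 90},
  ],
)

```text
time: 11.25
tool_pos: [0.5363, 0.0679, 0.2272]
tool_rot: [-0.017, 0.711, 0.703, -0.018]
contact_force: [-0.4, 0.4, -1.0]
gripper_width: 0.645
```

```bash
python3 - <<'E'
from h import *
plan(bay(0,-.015,.245),toolR(-4.4))
E
```

```text
t 11.2 pos [0.5363 0.0679 0.2272] jawdir -0.6772786165458378 zax [-0.0496 -0.     -0.9988] F [-0.3853  0.3661 -0.9946] w 0.6451870807664035
 need rot(deg,tool) [-2.8413  0.1266  3.7228]  shift mm in tool axes now [-119.6587   81.7239  -21.8389]  after rot [-114.0229   90.304   -17.8294]
```

The pin top projects exactly where a fully home pin should: measured (282.1,192.9), expected (282.0,192.9). Next is the handle.

>>> move_arm(
  rows=[
    {"tx": 0, "ty": 0, "tz": -0.025, "ax": -2.8, "ay": 0.1, "az": 3.7, "jaw": 90},
    {"tx": -0.025, "ty": 0.02, "tz": 0, "ax": 0, "ay": 0, "az": 0, "jaw": 90},
    {"tx": -0.03, "ty": 0.025, "tz": 0, "ax": 0, "ay": 0, "az": 0, "jaw": 90},
    {"tx": -0.03, "ty": 0.025, "tz": 0, "ax": 0, "ay": 0, "az": 0, "jaw": 90},
    {"tx": -0.025, "ty": 0.015, "tz": 0, "ax": 0, "ay": 0, "az": 0, "jaw": 90},
    {"tx": 0, "ty": 0, "tz": 0, "ax": 0, "ay": 0, "az": 0, "jaw": 90},
  ],
)

```text
time: 11.85
tool_pos: [0.6125, -0.0502, 0.2418]
tool_rot: [-0.006, 0.726, 0.687, -0.005]
contact_force: [-1.2, 0.1, 0.0]
gripper_width: 0.646
```

```bash
python3 - <<'E'
from h import *
plan(bay(0,-.015,.245),toolR(-4.4))
E
```

```text
t 11.8 pos [ 0.6125 -0.0502  0.2418] jawdir -3.1504999301568484 zax [-0.0147  0.0014 -0.9999] F [-1.1542  0.1391  0.0428] w 0.6463962680516888
 need rot(deg,tool) [-0.8458 -0.0219  1.2492]  shift mm in tool axes now [-2.2314  5.1059 -3.3097]  after rot [-2.1202  5.2016 -3.2328]
```

>>> move_arm(
  rows=[
    {"tx": -0.002, "ty": 0.005, "tz": 0, "ax": -0.8, "ay": 0, "az": 1.2, "jaw": 90},
    {"tx": 0, "ty": 0, "tz": 0, "ax": 0, "ay": 0, "az": 0, "jaw": 90},
  ],
)

```text
time: 12.05
tool_pos: [0.6165, -0.0523, 0.2389]
tool_rot: [-0.002, 0.733, 0.68, -0.001]
contact_force: [-0.3, 1.1, -0.8]
gripper_width: 0.646
```

```bash
python3 - <<'E'
from h import *
plan(bay(0,-.014,.166),toolR(-4.4,-.05))
for n in('scene','top'): grab(n,n+'5')
a=load('top5')['color'][:,:,::-1];b=load('scene5')['color'][:,:,::-1]
o=np.hstack([cv2.resize(a[130:220,225:315],(400,400),interpolation=2),cv2.resize(b[130:230,200:300],(400,400),interpolation=2)])
cv2.imwrite('pics/c5.png',o)
E
```

```text
t 12.1 pos [ 0.6165 -0.0523  0.2389] jawdir -4.289290229676397 zax [-0.0042  0.0019 -1.    ] F [-0.2775  1.1308 -0.8226] w 0.6459868805289138
 need rot(deg,tool) [-0.2544  2.7741  0.1042]  shift mm in tool axes now [ 0.5515  1.3605 72.8647]  after rot [-2.9736  1.0392 72.8113]
```

View pics/c5.png

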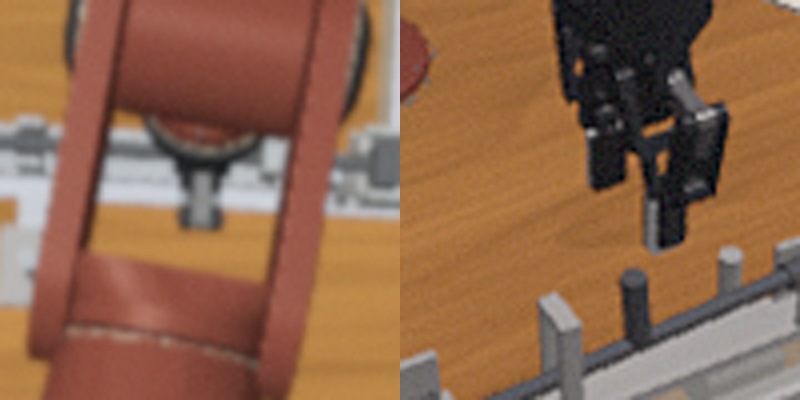

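The handle top at crop (632,280) lies under and between the fingers at (605,170) and (665,230). The pin top still shows at (730,255). Next I lower onto the handle.

>>> move_arm(
  rows=[
    {"tx": 0, "ty": 0.001, "tz": 0, "ax": -0.25, "ay": 2.75, "az": 0, "jaw": 90},
    {"tx": -0.001, "ty": 0, "tz": 0.02, "ax": 0, "ay": 0, "az": 0, "jaw": 90},
    {"tx": -0.001, "ty": 0, "tz": 0.02, "ax": 0, "ay": 0, "az": 0, "jaw": 90},
    {"tx": 0, "ty": 0, "tz": 0, "ax": 0, "ay": 0, "az": 0, "jaw": 90},
  ],
)

```text
time: 12.55
tool_pos: [0.6167, -0.0479, 0.2]
tool_rot: [-0.017, 0.73, 0.683, 0.02]
contact_force: [-0.6, -0.3, -1.1]
gripper_width: 0.647
```

```bash
python3 - <<'E'
from h import *
plan(bay(0,-.014,.166),toolR(-4.4,-.05))
E
```

```text
t 12.6 pos [ 0.6167 -0.0479  0.2   ] jawdir -3.825865091595135 zax [ 0.0066  0.0514 -0.9987] F [-0.5789 -0.2702 -1.0629] w 0.6468728087450188
 need rot(deg,tool) [ 0.1486 -0.099   0.5825]  shift mm in tool axes now [-5.5616  1.0387 33.7378]  after rot [-5.492   1.1824 33.7445]
```

>>> move_arm(
  rows=[
    {"tx": -0.0055, "ty": 0.001, "tz": 0.008, "ax": 0.1, "ay": 0, "az": 0.5, "jaw": 90},
    {"tx": 0, "ty": 0, "tz": 0.012, "ax": 0, "ay": 0, "az": 0, "jaw": 90},
    {"tx": 0, "ty": 0, "tz": 0.01, "ax": 0, "ay": 0, "az": 0, "jaw": 90},
    {"tx": 0, "ty": 0, "tz": 0, "ax": 0, "ay": 0, "az": 0, "jaw": 90},
  ],
)

```text
time: 12.95
tool_pos: [0.6182, -0.0509, 0.1701]
tool_rot: [-0.016, 0.732, 0.68, 0.02]
contact_force: [-0.4, -0.8, 0.8]
gripper_width: 0.642
```

```bash
python3 - <<'E'
from h import *
plan(bay(0,-.014,.166),toolR(-4.4,-.05))
E
```

```text
t 12.9 pos [ 0.6182 -0.0509  0.1701] jawdir -4.206117061547582 zax [ 0.0077  0.0509 -0.9987] F [-0.4371 -0.8472  0.8254] w 0.642125462760734
 need rot(deg,tool) [ 0.2152 -0.0765  0.2051]  shift mm in tool axes now [-1.0995 -0.5195  4.0231]  after rot [-1.0959 -0.5004  4.0265]
```

>>> move_arm(
  rows=[
    {"tx": -0.001, "ty": -0.0005, "tz": 0.002, "ax": 0, "ay": 0, "az": 0, "jaw": 90},
    {"tx": 0, "ty": 0, "tz": 0, "ax": 0, "ay": 0, "az": 0, "jaw": 170},
    {"tx": 0, "ty": 0, "tz": 0, "ax": 0, "ay": 0, "az": 0, "jaw": 255},
    {"tx": 0, "ty": 0, "tz": 0, "ax": 0, "ay": 0, "az": 0, "jaw": 255},
    {"tx": 0, "ty": 0, "tz": 0, "ax": 0, "ay": 0, "az": 0, "jaw": 255},
    {"tx": 0, "ty": 0, "tz": 0, "ax": 0, "ay": 0, "az": 0, "jaw": 255},
  ],
)

```text
time: 13.55
tool_pos: [0.6182, -0.0519, 0.1691]
tool_rot: [-0.015, 0.732, 0.681, 0.021]
contact_force: [-0.2, -0.3, -1.3]
gripper_width: 0.166
```

```bash
python3 - <<'E'
from h import *
plan(None,toolR(-4.4,.05))
g=grab('scene','scene6');b=g['color'][:,:,::-1]
cv2.imwrite('pics/c6.png',cv2.resize(b[130:250,180:340],(800,600),interpolation=2))
E
```

```text
t 13.6 pos [ 0.6182 -0.0519  0.1691] jawdir -4.197526507634888 zax [ 0.0091  0.0507 -0.9987] F [-0.2079 -0.2708 -1.2611] w 0.16624269213642937
 need rot(deg,tool) [ 0.3083 -5.8006  0.2028]  shift mm in tool axes now [0. 0. 0.]  after rot [0. 0. 0.]
```

View pics/c6.png

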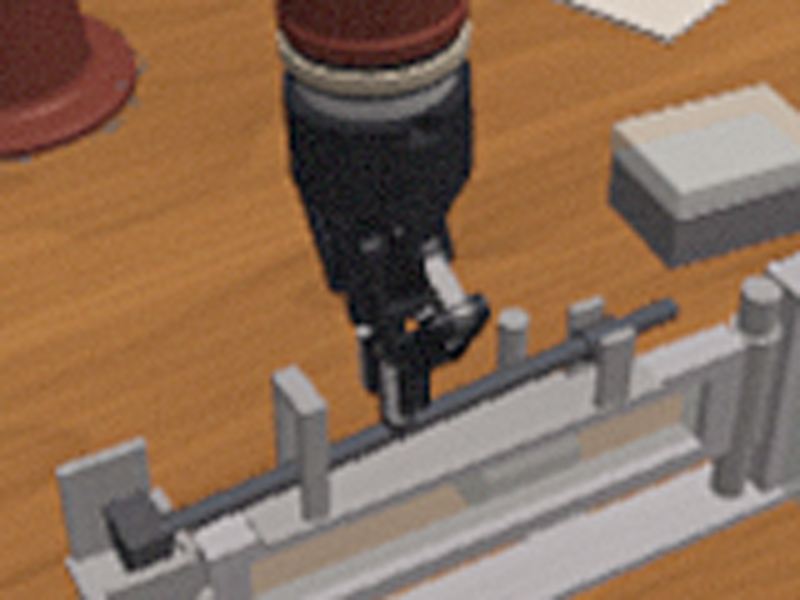

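The handle is in the jaws at crop (405,395), at width 0.166. Next I lift about 13 mm, tilting with the bolt.

>>> move_arm(
  rows=[
    {"tx": 0.0003, "ty": 0, "tz": -0.0035, "ax": 0, "ay": -1.6, "az": 0, "jaw": 255},
    {"tx": 0.0003, "ty": 0, "tz": -0.0035, "ax": 0, "ay": -1.6, "az": 0, "jaw": 255},
    {"tx": 0.0003, "ty": 0, "tz": -0.0035, "ax": 0, "ay": -1.6, "az": 0, "jaw": 255},
    {"tx": 0, "ty": 0, "tz": 0, "ax": 0, "ay": 0, "az": 0, "jaw": 255},
  ],
)

```text
time: 14.0
tool_pos: [0.6179, -0.0507, 0.1791]
tool_rot: [0.015, 0.732, 0.68, -0.013]
contact_force: [1.3, -0.3, -2.4]
gripper_width: 0.166
```

```bash
python3 - <<'E'
from h import *
plan(bay(-0.0005,-.0125,.1815),toolR(-4.4,.055))
E
```

```text
t 14.0 pos [ 0.6179 -0.0507  0.1791] jawdir -4.210189054037898 zax [ 0.0017 -0.0391 -0.9992] F [ 1.2816 -0.2633 -2.4137] w 0.16616901921119745
 need rot(deg,tool) [ 0.2709 -0.9243  0.1773]  shift mm in tool axes now [ 0.3041 -0.6435 -2.4322]  after rot [ 0.2628 -0.6559 -2.4337]
```

>>> move_arm(
  rows=[
    {"tx": 0.0003, "ty": -0.0005, "tz": -0.0025, "ax": 0.2, "ay": -0.9, "az": 0.1, "jaw": 255},
    {"tx": 0, "ty": 0, "tz": 0, "ax": 0, "ay": 0, "az": 0, "jaw": 255},
  ],
)

```text
time: 14.2
tool_pos: [0.6175, -0.0501, 0.1814]
tool_rot: [0.02, 0.733, 0.68, -0.02]
contact_force: [2.9, -0.8, -3.9]
gripper_width: 0.168
```

```bash
python3 - <<'E'
from h import *
plan(bay(-0.0005,.033,.1815),toolR(-4.4,.055))
g=grab('scene','scene7');b=g['color'][:,:,::-1]
cv2.imwrite('pics/c7.png',cv2.resize(b[200:260,180:260],(800,600),interpolation=2))
E
```

```text
t 14.2 pos [ 0.6175 -0.0501  0.1814] jawdir -4.293819668291973 zax [-0.0029 -0.0568 -0.9984] F [ 2.8603 -0.7531 -3.8667] w 0.168259727601005
 need rot(deg,tool) [0.0874 0.1075 0.1015]  shift mm in tool axes now [45.2678 -0.1409 -2.6343]  after rot [45.2723 -0.225  -2.549 ]
```

View pics/c7.png

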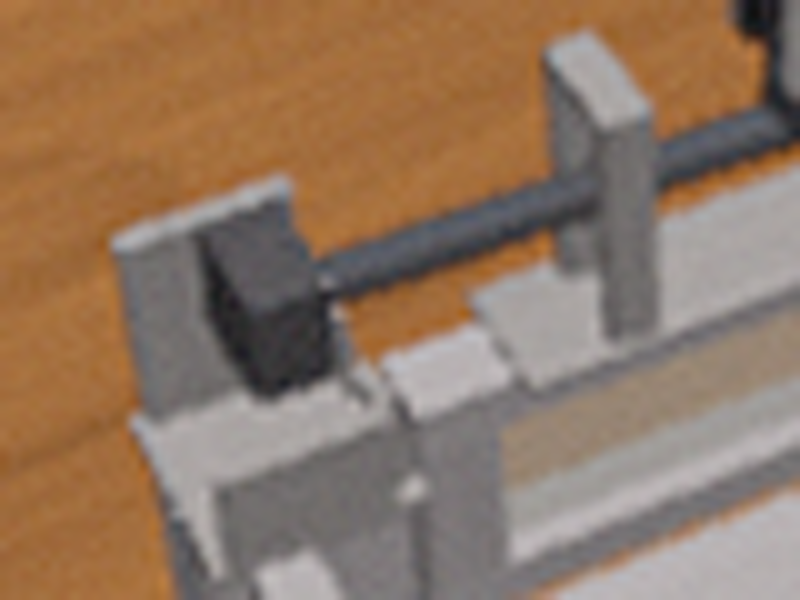

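The head, crop (265,310), hangs clear above the keeper and its lip at (370,390). I start the pull.

>>> move_arm(
  rows=[
    {"tx": 0.006, "ty": 0, "tz": -0.0003, "ax": 0, "ay": 0, "az": 0, "jaw": 255},
    {"tx": 0.006, "ty": 0, "tz": -0.0003, "ax": 0, "ay": 0, "az": 0, "jaw": 255},
    {"tx": 0.006, "ty": 0, "tz": -0.0003, "ax": 0, "ay": -0.3, "az": 0, "jaw": 255},
  ],
)

```text
time: 14.55
tool_pos: [0.6188, -0.0326, 0.1809]
tool_rot: [0.022, 0.733, 0.679, -0.023]
contact_force: [0.6, -1.8, -1.8]
gripper_width: 0.168
```

```bash
python3 - <<'E'
from h import *
plan(bay(-0.0005,.033,.1815),toolR(-4.4,.075))
E
```

```text
t 14.6 pos [ 0.6188 -0.0326  0.1809] jawdir -4.415737772748546 zax [-0.0036 -0.063  -0.998 ] F [ 0.6239 -1.7866 -1.7586] w 0.1678706393315254
 need rot(deg,tool) [ 0.0742 -0.6825 -0.0208]  shift mm in tool axes now [27.7337 -0.2317 -2.3405]  after rot [27.704  -0.2249 -2.6704]
```

>>> move_arm(
  rows=[
    {"tx": 0.007, "ty": 0, "tz": -0.0006, "ax": 0, "ay": -0.2, "az": 0, "jaw": 255},
    {"tx": 0.007, "ty": 0, "tz": -0.0006, "ax": 0, "ay": -0.2, "az": 0, "jaw": 255},
    {"tx": 0.007, "ty": 0, "tz": -0.0006, "ax": 0, "ay": -0.2, "az": 0, "jaw": 255},
    {"tx": 0.007, "ty": 0, "tz": -0.0006, "ax": 0, "ay": -0.2, "az": 0, "jaw": 255},
    {"tx": 0, "ty": 0, "tz": 0, "ax": 0, "ay": 0, "az": 0, "jaw": 255},
  ],
)

```text
time: 15.05
tool_pos: [0.6214, -0.0007, 0.181]
tool_rot: [0.027, 0.733, 0.679, -0.028]
contact_force: [3.5, -0.1, -2.9]
gripper_width: 0.17
```

```bash
python3 - <<'E'
from h import *
plan(bay(-0.0005,.036,.1815),toolR(-4.4,.075))
g=grab('scene','scene8');b=g['color'][:,:,::-1]
cv2.imwrite('pics/c8.png',cv2.resize(b[150:270,180:340],(800,600),interpolation=2))
E
```

```text
t 15.1 pos [ 0.6214 -0.0007  0.181 ] jawdir -4.334735685340328 zax [-0.004  -0.078  -0.9969] F [ 3.491  -0.1073 -2.9028] w 0.1704892944964697
 need rot(deg,tool) [0.116  0.1782 0.0566]  shift mm in tool axes now [-1.2153 -0.3265 -0.4091]  after rot [-1.2144 -0.3261 -0.4123]
```

View pics/c8.png

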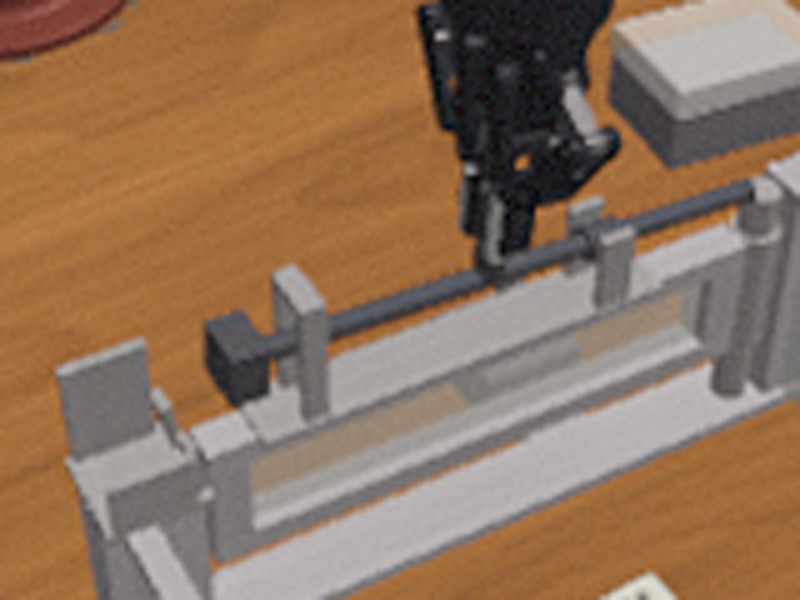

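The bolt is drawn about 50 mm and its head, crop (240,355), is well clear of the keeper and lip at (165,415), with the gate still shut. I'll level the bolt, then swing about the hinge.

>>> move_arm(
  rows=[
    {"tx": 0, "ty": 0, "tz": 0.0025, "ax": 0.1, "ay": 2.2, "az": 0, "jaw": 255},
    {"tx": 0, "ty": 0, "tz": 0.0025, "ax": 0, "ay": 2.2, "az": 0, "jaw": 255},
    {"tx": 0, "ty": 0, "tz": 0, "ax": 0, "ay": 0, "az": 0, "jaw": 255},
  ],
)

```text
time: 15.4
tool_pos: [0.6215, -0.0005, 0.1758]
tool_rot: [-0.0, 0.733, 0.68, 0.001]
contact_force: [1.4, -0.0, -4.2]
gripper_width: 0.169
```

```bash
cat >> h.py <<'E'
def sw():
    s,p,R=cur();H=ORG+.2*YB;d=p-H;x=d@XB;y=d@YB
    print('phi',np.arctan2(-x,-y),'r',np.hypot(x,y),'z',p[2],'jawphi',-4.43*np.pi/180-np.arctan2(*R.as_matrix()[1::-1,1]),'zax',R.as_matrix()[:,2],'F',s['contact_force'],'M',s['ft_torque'],'t',s['time'],'w',s['gripper_width'])
def arc(phi,r,z,dphi=0):
    H=ORG+.2*YB;p=H-r*np.sin(phi)*XB-r*np.cos(phi)*YB;p[2]=z
    plan(p,toolR(np.degrees(-.0773-phi)))
E
python3 - <<'E'
from h import *
sw();arc(.05,.163,.176);arc(.2,.163,.176)
E
```

```text
phi 0.0004089966738115608 r 0.1626018034751307 z 0.1758127576374287 jawphi -0.002159055381845257 zax [ 0.0005  0.0018 -1.    ] F [ 1.4007 -0.0421 -4.1905] M [-0.0003 -0.3243 -0.0624] t 15.4 w 0.1685103046798884
t 15.4 pos [ 0.6215 -0.0005  0.1758] jawdir -4.30629523888526 zax [ 0.0005  0.0018 -1.    ] F [ 1.4007 -0.0421 -4.1905] w 0.1685103046798884
 need rot(deg,tool) [ 0.0168 -0.1037  2.9875]  shift mm in tool axes now [-0.177  -8.0804 -0.1903]  after rot [-0.5983 -8.0603 -0.1872]
t 15.4 pos [ 0.6215 -0.0005  0.1758] jawdir -4.30629523888526 zax [ 0.0005  0.0018 -1.    ] F [ 1.4007 -0.0421 -4.1905] w 0.1685103046798884
 need rot(deg,tool) [ 0.009  -0.1048 11.5818]  shift mm in tool axes now [  2.9198 -32.3104  -0.193 ]  after rot [ -3.6269 -32.2387  -0.1872]
```

>>> move_arm(
  rows=[
    {"tx": 0.0002, "ty": -0.006, "tz": 0, "ax": 0, "ay": 0, "az": 2.2, "jaw": 255},
    {"tx": 0.0002, "ty": -0.008, "tz": 0, "ax": 0, "ay": 0, "az": 2.8, "jaw": 255},
    {"tx": 0.0002, "ty": -0.008, "tz": 0, "ax": 0, "ay": 0, "az": 2.8, "jaw": 255},
  ],
)

```text
time: 15.7
tool_pos: [0.6002, 0.0028, 0.176]
tool_rot: [0.0, 0.779, 0.627, 0.001]
contact_force: [2.1, 0.6, -3.5]
gripper_width: 0.169
```

```bash
python3 - <<'E'
from h import *
sw();arc(.25,.163,.176)
E
```

```text
phi 0.13336531609319643 r 0.16240839644135746 z 0.17601409026026704 jawphi 0.139263757213588 zax [ 0.0017  0.001  -1.    ] F [ 2.0869  0.5966 -3.5327] M [ 0.0185 -0.3797  0.0241] t 15.7 w 0.16924337244545581
t 15.7 pos [0.6002 0.0028 0.176 ] jawdir -12.409225527473165 zax [ 0.0017  0.001  -1.    ] F [ 2.0869  0.5966 -3.5327] w 0.16924337244545581
 need rot(deg,tool) [ 0.0761 -0.0794  6.3437]  shift mm in tool axes now [  0.4032 -18.9711  -0.012 ]  after rot [ -1.6954 -18.8995   0.0141]
```

The swing is smooth, at 2 N.

>>> move_arm(
  rows=[
    {"tx": 0.0002, "ty": -0.008, "tz": 0, "ax": 0, "ay": 0, "az": 2.8, "jaw": 255},
    {"tx": 0.0002, "ty": -0.008, "tz": 0, "ax": 0, "ay": 0, "az": 2.8, "jaw": 255},
    {"tx": 0.0002, "ty": -0.008, "tz": 0, "ax": 0, "ay": 0, "az": 2.8, "jaw": 255},
    {"tx": 0.0002, "ty": -0.008, "tz": 0, "ax": 0, "ay": 0, "az": 2.8, "jaw": 255},
    {"tx": 0.0002, "ty": -0.008, "tz": 0, "ax": 0, "ay": 0, "az": 2.8, "jaw": 255},
  ],
)

```text
time: 16.2
tool_pos: [0.5616, 0.0168, 0.1762]
tool_rot: [0.002, 0.852, 0.523, 0.001]
contact_force: [2.6, 0.4, -5.1]
gripper_width: 0.172
```

```bash
python3 - <<'E'
from h import *
sw();arc(.48,.163,.176)
E
```

```text
phi 0.38694621546767183 r 0.1619584145828513 z 0.17623196081413356 jawphi 0.3932429975744669 zax [ 0.0036 -0.0026 -1.    ] F [ 2.5596  0.3928 -5.1271] M [-0.0795 -0.4583  0.0229] t 16.2 w 0.1720300588397574
t 16.2 pos [0.5616 0.0168 0.1762] jawdir -26.961164084090225 zax [ 0.0036 -0.0026 -1.    ] F [ 2.5596  0.3928 -5.1271] w 0.1720300588397574
 need rot(deg,tool) [0.2545 0.0303 4.9697]  shift mm in tool axes now [ -0.4322 -15.1443   0.1654]  after rot [ -1.7426 -15.0491   0.232 ]
```

>>> move_arm(
  rows=[
    {"tx": 0, "ty": -0.005, "tz": 0, "ax": 0.1, "ay": 0, "az": 1.7, "jaw": 255},
    {"tx": 0, "ty": -0.005, "tz": 0, "ax": 0.1, "ay": 0, "az": 1.7, "jaw": 255},
    {"tx": 0, "ty": -0.004, "tz": 0, "ax": 0, "ay": 0, "az": 1.4, "jaw": 255},
    {"tx": 0, "ty": 0, "tz": 0, "ax": 0, "ay": 0, "az": 0, "jaw": 255},
  ],
)

```text
time: 16.6
tool_pos: [0.5487, 0.0239, 0.1764]
tool_rot: [0.003, 0.874, 0.485, 0.0]
contact_force: [3.5, -1.7, -4.4]
gripper_width: 0.172
```

```bash
python3 - <<'E'
from h import *
sw();arc(.51,.163,.176)
E
```

```text
phi 0.4781942415108465 r 0.1620953253392408 z 0.17636461557737831 jawphi 0.4805959235196037 zax [ 0.0027 -0.0045 -1.    ] F [ 3.4501 -1.6825 -4.4027] M [-0.2445 -0.5715 -0.0265] t 16.6 w 0.1724075809624405
t 16.6 pos [0.5487 0.0239 0.1764] jawdir -31.966118068865384 zax [ 0.0027 -0.0045 -1.    ] F [ 3.4501 -1.6825 -4.4027] w 0.1724075809624405
 need rot(deg,tool) [0.2683 0.1358 1.6834]  shift mm in tool axes now [-0.8341 -5.1831  0.3426]  after rot [-0.9868 -5.1547  0.3646]
```

Now small steps until the gate touches the pin.

>>> move_arm(
  rows=[
    {"tx": 0, "ty": -0.002, "tz": 0, "ax": 0, "ay": 0, "az": 0.7, "jaw": 255},
    {"tx": 0, "ty": -0.002, "tz": 0, "ax": 0, "ay": 0, "az": 0.7, "jaw": 255},
    {"tx": 0, "ty": 0, "tz": 0, "ax": 0, "ay": 0, "az": 0, "jaw": 255},
  ],
)

```text
time: 16.9
tool_pos: [0.5454, 0.0259, 0.1764]
tool_rot: [0.003, 0.881, 0.474, 0.0]
contact_force: [3.2, -0.8, -5.4]
gripper_width: 0.167
```

```bash
python3 - <<'E'
from h import *
sw()
g=grab('scene','scene9');b=g['color'][:,:,::-1]
cv2.imwrite('pics/c9.png',cv2.resize(b[130:280,170:370],(800,600),interpolation=2))
E
```

```text
phi 0.5018009154698754 r 0.16214365854855825 z 0.17635505049302636 jawphi 0.5062786310366654 zax [ 0.0032 -0.0055 -1.    ] F [ 3.1827 -0.8433 -5.4275] M [-0.1512 -0.4302  0.013 ] t 16.9 w 0.16710770384134183
```

View pics/c9.png

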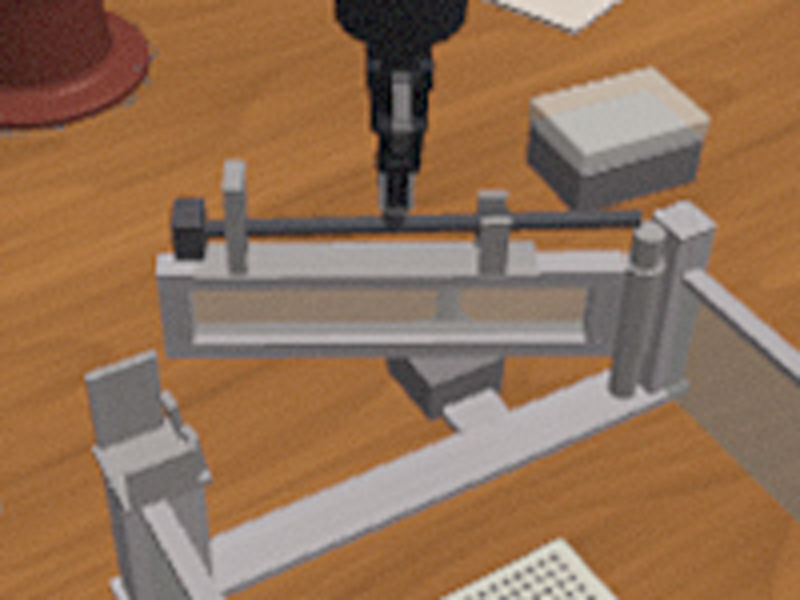

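The gate is open about 0.50 rad and the force (3.3 N) is still only the spring's. The pin shows behind the gate's window at crop (447,300). I inch on until the force rises.

>>> move_arm(
  rows=[
    {"tx": 0, "ty": -0.0015, "tz": 0, "ax": 0, "ay": 0, "az": 0.4, "jaw": 255},
    {"tx": 0, "ty": -0.0015, "tz": 0, "ax": 0, "ay": 0, "az": 0.4, "jaw": 255},
    {"tx": 0, "ty": 0, "tz": 0, "ax": 0, "ay": 0, "az": 0, "jaw": 255},
  ],
)

```text
time: 17.25
tool_pos: [0.5432, 0.0273, 0.1764]
tool_rot: [0.004, 0.884, 0.467, 0.0]
contact_force: [3.0, -0.8, -5.7]
gripper_width: 0.165
```

```bash
python3 - <<'E'
from h import *
sw()
E
```

```text
phi 0.518067494718094 r 0.16223653188596815 z 0.17638172272299582 jawphi 0.521616759782367 zax [ 0.0039 -0.0059 -1.    ] F [ 3.0326 -0.8063 -5.7086] M [-0.153  -0.399   0.0372] t 17.25 w 0.16517765196875725
```

>>> move_arm(
  rows=[
    {"tx": 0, "ty": -0.0015, "tz": 0, "ax": 0, "ay": 0, "az": 0.4, "jaw": 255},
    {"tx": 0, "ty": -0.0015, "tz": 0, "ax": 0, "ay": 0, "az": 0.4, "jaw": 255},
    {"tx": 0, "ty": 0, "tz": 0, "ax": 0, "ay": 0, "az": 0, "jaw": 255},
  ],
)

```text
time: 17.55
tool_pos: [0.5412, 0.0284, 0.1766]
tool_rot: [0.005, 0.888, 0.46, 0.001]
contact_force: [3.8, -2.1, -5.3]
gripper_width: 0.164
```

```bash
python3 - <<'E'
from h import *
sw()
E
```

```text
phi 0.5319894628721367 r 0.16238857658145453 z 0.17658792794042089 jawphi 0.5372805264495761 zax [ 0.006  -0.0074 -1.    ] F [ 3.806  -2.144  -5.2559] M [-0.3222 -0.5858 -0.0315] t 17.55 w 0.1637361228339602
```

>>> move_arm(
  rows=[
    {"tx": 0, "ty": -0.0015, "tz": 0, "ax": 0, "ay": 0, "az": 0.4, "jaw": 255},
    {"tx": 0, "ty": -0.001, "tz": 0, "ax": 0, "ay": 0, "az": 0.2, "jaw": 255},
  ],
)

```text
time: 17.75
tool_pos: [0.5398, 0.0292, 0.1767]
tool_rot: [0.006, 0.89, 0.455, 0.002]
contact_force: [3.8, -1.6, -5.9]
gripper_width: 0.169
```

```bash
python3 - <<'E'
from h import *
sw()
for n in('scene','top'): grab(n,n+'10')
a=load('top10')['color'][:,:,::-1];b=load('scene10')['color'][:,:,::-1]
o=np.hstack([cv2.resize(a[130:230,190:290],(400,400),interpolation=2),cv2.resize(b[170:250,230:310],(400,400),interpolation=2)])
cv2.imwrite('pics/c10.png',o)
E
```

```text
phi 0.5415299386475018 r 0.1625839259647618 z 0.17668288845437016 jawphi 0.548755257181161 zax [ 0.0082 -0.0093 -0.9999] F [ 3.7844 -1.5511 -5.9367] M [-0.3215 -0.549  -0.0011] t 17.75 w 0.1693234365282067
```

View pics/c10.png

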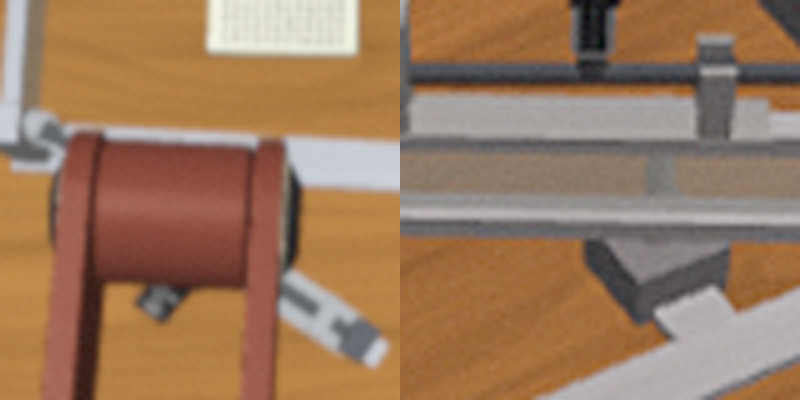

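```bash
python3 - <<'E'
from h import *
T=load('top10');S=load('scene10')
a=T['color'];
f=lambda x,y:((x+.5)/4-.5+190,(y+.5)/4-.5+130)
h=onz(T,*f(355,342),.16);H=ORG+.2*YB;d=h-H;print('head',h,np.arctan2(-(d@XB),-(d@YB)),np.hypot(d@XB,d@YB))
p=onz(T,*f(382,352),.125);d=p-H;print('end',np.arctan2(-(d@XB),-(d@YB)),np.hypot(d@XB,d@YB))
cv2.imwrite('pics/c11.png',cv2.resize(a[190:225,255:295,::-1],(800,700),interpolation=2)[:600])
E
```

```text
head [ 0.4634 -0.0742  0.16  ] 0.5494566183698473 0.29107276774502744
end 0.5302228286880931 0.3138977581950267
```

>>> move_arm(
  rows=[
    {"tx": 0, "ty": -0.0015, "tz": 0, "ax": -0.2, "ay": 0.2, "az": 0, "jaw": 255},
    {"tx": 0, "ty": -0.001, "tz": 0, "ax": -0.2, "ay": 0, "az": 0, "jaw": 255},
  ],
)

```text
time: 18.05
tool_pos: [0.5386, 0.0296, 0.1766]
tool_rot: [0.01, 0.891, 0.454, 0.005]
contact_force: [6.6, -4.3, -6.0]
gripper_width: 0.171
```

```bash
python3 - <<'E'
from h import *
sw()
E
```

```text
phi 0.5490431888600836 r 0.16296728559472023 z 0.17656821523541022 jawphi 0.5498517103008757 zax [ 0.0185 -0.013  -0.9997] F [ 6.6173 -4.3412 -5.9725] M [-0.5294 -0.8083 -0.15  ] t 18.05 w 0.1710608427173661
```

```bash
python3 - <<'E'
from h import *
for i in range(4):
    for n in('scene','top'): grab(n,n+f'12{i}')
    sw()
b=load('scene123')['color'][:,:,::-1]
cv2.imwrite('pics/c12.png',cv2.resize(b,(800,600),interpolation=2))
E
```

```text
phi 0.5492498427929957 r 0.16300134080022918 z 0.176620664806969 jawphi 0.5497371588623722 zax [ 0.0184 -0.013  -0.9997] F [ 6.9685 -3.8829 -6.8748] M [-0.5135 -0.7548 -0.1208] t 18.15 w 0.1689255817086292
phi 0.5490708975840473 r 0.1629978411891971 z 0.1765852808445883 jawphi 0.5497449301227202 zax [ 0.0183 -0.013  -0.9997] F [ 6.2812 -3.2002 -6.2422] M [-0.5182 -0.7656 -0.1239] t 18.25 w 0.1654633190368886
phi 0.5492442452075191 r 0.16300852205787084 z 0.17654955036229314 jawphi 0.5497474595726941 zax [ 0.0181 -0.0129 -0.9998] F [ 6.6746 -3.8769 -7.4896] M [-0.5482 -0.7716 -0.0192] t 18.35 w 0.1685687015442064
phi 0.5492023631715358 r 0.16300403891086965 z 0.17656321680525977 jawphi 0.5497382804092852 zax [ 0.0181 -0.0129 -0.9998] F [ 5.6618 -3.5184 -7.2813] M [-0.5702 -0.73   -0.0282] t 18.45 w 0.16827968463287582
```

View pics/c12.png

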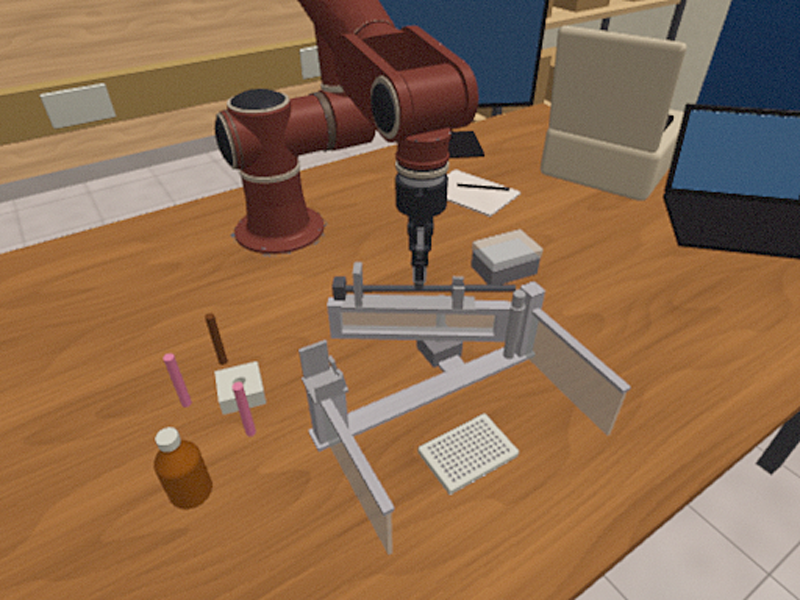

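The gate is held open at about 0.55 rad and steady. The pin shows behind the window at (440,320), above the grey block. The plate, tip box, bottle and look-alikes are unmoved. I hand the job in.

```bash
python3 - <<'E'
from h import *
print(manip.job_done())
E
```

```text
the job is handed in; nothing more can be done
None
```

I did the job in the order asked and handed it in at about 18.5 s; the hand-in gives no verdict.

- **Pin:** I moved the bare steel pin from the white block into the grey block's bore and let go. It met the bore floor at 9 N. Its top then lay within 0.1 px of where a fully home pin's should.
- **Bolt:** With the gate shut, I lifted the handle about 12 mm and drew the bolt about 50 mm. The picture showed its head well clear of the keeper and lip.
- **Gate:** I swung it open by the bolt handle and am holding it there. The force stayed near the spring's 3 N up to about 0.54 rad by the tool. It then rose to about 7.5 N and stayed there (6.7 to 7.9 N) over the last 0.4 s, at about 0.549 rad.
- **Left alone:** The well plate, tip box, bottle and look-alike pins looked unmoved in the last picture.

**Checks that disagreed or were weak:**
- The top picture, taken just before the last push when the tool read 0.54 rad, gave 0.53 to 0.55 rad for the gate.
- The force did not rise clearly at the expected first contact of 0.50 rad. I take that as the loose pin leaning over, so the gate is held close to its 0.55 rad limit.
- At the end the pin could only be seen through the gate's window, because the wrist blocked the top view.

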